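# Reload the air stapler

## Robot

A 7-joint arm with a two-finger parallel gripper is mounted at the origin on a cart in front of the work surface, level with it; the furniture and walls round the work are solid. World frame = base frame: x ahead of the robot, y to its left, z up, the work surface at z = 0. Lengths are in m, angles in rad, forces in N, time in s.
With the tool pointing down it reaches from about 0.4 to 0.85 m from the base axis. Payload 10.4 kg.
Tool frame: the origin (TCP) lies between the finger pads; the fingertips stand manip.tcp_to_tips ahead of it and the grasp point (between the pads) lies 2 mm behind it (manip.tcp_to_tips is the distance from the TCP to the fingertips, in m); y points along the fingers, z is the direction in which the jaws open and shut, and the axes are right-handed (so a half turn about y gives the same grasp; the last joint's range is limited). The gripper opens to 85 mm and grips with 20 to 120 N. Pads are 22 mm wide; open, the fingers measure 114 mm over their backs; the gripper's body (76 mm by 85 mm) begins 54 mm behind the grasp point. The pads swing forward as they close: fully open they stand 13 mm farther back than shut.
Start: joints at [1.267, 0.332, -0.065, 1.46, 0.022, 1.35, -0.088], TCP at [0.173, -0.601, 0.248] pointing down, gripper open.
Joint ranges: [-2.6, 2.6], [-0.5, 2.12], [-1.47, 1.34], [0.16, 2.42], [-1.27, 4.41], [0.06, 2.06], [-2.6, 2.6]. Speed limits (rad/s): [2.22, 2.22, 2.79, 2.79, 3.14, 3.14, 3.14].

## Interface

Orientations are given as a unit quaternion [x, y, z, w].
In Python, from workcell import manip gives the robot as it stands. The module is installed in compiled form; this text tells all that it offers.
- The arm moves only by the tool move_arm, never from a script. Its argument "increments" is a list of rows, each an object with "offset": the shift along the tool's x, y, z in m, a list of three; "yaw": the turn about the tool's y in degrees; "jaw": the closure in counts, from 0 (fully open) to 255 (shut). In form: [{"offset": [tx, ty, tz], "yaw": yaw, "jaw": jaw}, ...]. A call has 1 to 10 rows; each row is the pose to reach, as a shift and turn from the pose measured when the call began, along the tool's axes at that moment; what a row does not reach only later rows make up. A row lasts 1/12 s, in which the tool goes at most 41.7 mm and 7.16 degrees, less where a joint would pass 70% of its speed; a pose out of reach is approached as far as the arm can. A call with a gripper value outside its range is refused whole. The fingers move at their own pace and stop on an object; "squeeze" is the grip in N (left out, the last holds). Time passes only in rows, so rows that repeat a pose let the fingers close. It gives the time, the measured TCP pose, the force and the opening at its end, in the units of the state.
- manip.get_obs(): the state, without advancing time (a new reading comes with each control period).
- manip.camera(name): name is "scene" or "side" or "wrist"; returns a dict with "pixels" (480x640x3 uint8, red, green, blue), "depth" (480x640 float32, m along the optical axis (not along the pixel's ray), 0 where there is no reading), "intrinsics" (3x3 intrinsics, pixels), "D" ([k1, k2, p1, p2, k3] as OpenCV has them; the pictures are not rectified), "R" (3x3) and "t" (3): a world point X has camera coordinates R X + t; the wrist camera has in their place "mount" (4x4, takes a point from camera to tool coordinates, whose origin is the TCP and whose axes are the tool frame's). Camera axes: x right, y down, z forward; pixel columns grow to the right and rows downward; lengths in m; the calibration is good to about 2 mm. A picture is of the moment at which its call begins: read the wrist's pose just before it.
- manip.hand_in(): hands the job in, once; it reports no verdict.
Trained networks look in a picture, given as the dict that the camera call returned (one of the last four; its "shot" number tells which), for a name from the list of things; names that differ only in an ending like _2 or _b are one class to them, and where a whole thing is asked for, a point or a joint stands for the part that bears it (a point fixed in the world has none). Each returns a list of dicts, best first, with "confidence" (0 to 1); they miss things now and then, are a little off and sometimes report something else, mostly with a low value. They report only what shows in the picture. A call takes as long as a camera call. They do not tell look-alikes from the thing itself.
- manip.recognise(picture, query): "bbox" ([left, top, right, bottom] in pixels, round what is visible of it).
- manip.spot_point(picture, query): "centre" ([column, row] in pixels: a listed point, or the origin of a listed thing).
The state is a dict: "clock": time; "joint_pos": joint angles; "joint_velocities": joint speeds; "tau": joint torques, N m; "position": TCP position; "ee_rot": TCP orientation; "ft_force": force on the tool from outside, world axes, zero at the start; "torque": the same for the moment, N m; "grip_width": opening from 0.0 (shut) to 1.0 (fully open).
Only numpy, scipy, OpenCV 4.12 (cv2) and the standard library are available. Lean on these libraries where they do the work, as an engineer would, in place of code of your own. Each camera call takes 0.05 s, during which the arm holds its last target. There are 200 camera calls.

## Task

Load the full-length staple strip into the upside-down air stapler: put its tail into the channel first, push the spring follower back with it and swing the other end down behind the front plate, so that the strip lies flat on the channel floor, and let go. Then push the sliding rail home over it until it latches and stays shut by itself. Work by feel, without forcing the strip or the rail, and leave the other things on the bench alone.

Things in the scene. Friction and masses are not known exactly. Their poses are not given: they have to be found in the camera images.
- stapler: grey air stapler held upside down in a wooden stand that is screwed down; board 300 x 100 mm, height to the channel floor 125 mm. Origin on the bench under the board's middle; x points along the magazine to the nose end, z up. The magazine on top is an open channel along x, 14.4 mm wide, between low side walls 8 mm high whose lips flare outward. It is empty
- nose_foot (a point): middle of the channel floor at the inner face of the front plate (the strip's front end belongs here); axes as the stapler. The dark front plate is 6 mm thick, 26 mm wide and stands 20 mm above the floor; it closes the nose end of the channel
- follower_face (a point): front face of the spring follower, 11 mm above the channel floor; a dark block 12 mm wide, 20 mm long, top 21.5 mm above the floor, that slides in the channel. With the rail open it rests 76 mm behind the front plate (less than the strip is long); pushed toward the rail it yields: 2.5 N to start, 0.06 N more per mm, free for 34 mm before it is under the rail's tip
- strip_center (a point): centre (half-way up) of the full-length strip of glued staples: 90 mm long (its x), 13 mm wide (y), 22 mm high (z), about 70 g. A rigid U-shaped trough lying on the bench closed side (crown) down; it goes into the channel the same way up; both ends are alike. Only its upper 13 mm stay above the channel walls for the fingers. A 32 mm remnant of the same kind is not to be used
- rail (a joint): how far the rail is closed, m: 0 = open, at its back stop. Over a strip it pushes back with 4 N when open, 10 N when closed, plus 1 N friction; from 15 mm before it latches the lever's ramp adds 1 to 6 N, gone at the click. The slotted plate with latch lever and stop is not set alike each time: it latches somewhere from 0.0915 to 0.1035, stops 1.5 mm later; let go sooner, it springs open
- rail_block (a point): middle of the black push block on the rear end of the rail, 10 mm along the channel, 24 mm wide, 20 mm high, foot 151 mm above the bench; moves with the rail. The rail is an inverted steel U, 135 mm long, 20.5 mm wide, sliding along the channel above its walls, 24 mm free height over the floor; open, its tip is 110 mm behind the front plate
- remnant: the short remnant strip, 32 x 13 x 22 mm, origin under its middle; a bystander
- tape: roll of masking tape lying flat, 94 mm across, 25 mm high, origin under its middle; a bystander
- carver_mallet: wooden carver's mallet lying on the bench near the robot, 231 mm long, 66 mm thick; a bystander
- wooden_box: closed flat wooden pencil box with a sliding lid, 200 x 64 x 35 mm, near the robot, origin under its middle; a bystander
There are look-alikes about, which are no part of the job. What is meant by the part that bears strip_center is not green, and is the larger of those in its own colour.

How it is judged:
By the outcome, as a careful person would: the job done as asked, in the order asked, and still so for the second after the job is handed in, with the robot touching nothing.
It also fails if it takes over 72 s, if anything falls off the work surface, if the arm or the gripper's body presses on something with over 40 N, if the wrist force passes 120 N, or if a joint passes its speed limit or range.

## Working session

There is one attempt and no reset: what is moved stays moved. The work goes in short steps, Python scripts to look and compute and a tool call to move; the robot and the scene stay as the last step left them, time stands still between calls to the robot, and variables do not carry over. Pictures are saved under pics/ and viewed, about 8 in all and at most 12, crops included, and the job is handed in when it is done.

Besides the shell and the picture viewer there is one more tool, called after "Emit:" as name(argument=value, ...), one argument or row to a line, values as JSON. move_arm: Moves the arm, as the interface text tells. Its arguments: {"type":"object","properties":{"increments":{"type":"array","items":{"type":"object","properties":{"offset":{"type":"array","items":{"type":"number"}},"yaw":{"type":"number"},"jaw":{"type":"number"}}}},"squeeze":{"type":"number"}},"required":["increments"]}

```bash
mkdir -p pics; ls
cat > h.py <<'E'
import numpy as np, cv2, json
from scipy.spatial.transform import Rotation as Ro
from workcell import manip
def cam(n):
    o=manip.get_obs(); c=manip.camera(n)
    if n=='wrist':
        T=np.eye(4); T[:3,:3]=Ro.from_quat(o['ee_rot']).as_matrix(); T[:3,3]=o['position']
        M=T@np.array(c['mount']); c['Rw']=M[:3,:3]; c['tw']=M[:3,3]
    else:
        R=np.array(c['R']); c['Rw']=R.T; c['tw']=-R.T@np.array(c['t'])
    return c
def save(c,n,box=None,s=1):
    im=c['pixels'][:,:,::-1]
    if box: im=im[box[1]:box[3],box[0]:box[2]]
    if s!=1: im=cv2.resize(im,None,fx=s,fy=s,interpolation=cv2.INTER_CUBIC)
    cv2.imwrite('pics/'+n,im)
def rays(c,uv):
    p=cv2.undistortPoints(np.array(uv,float).reshape(-1,1,2),np.array(c['intrinsics']),np.array(c['D'])).reshape(-1,2)
    return np.c_[p,np.ones(len(p))]
def plane(c,uv,z):
    d=rays(c,uv)@c['Rw'].T
    return c['tw']+d*((z-c['tw'][2])/d[:,2])[:,None]
def pts(c,uv):
    uv=np.array(uv).reshape(-1,2); dd=c['depth'][uv[:,1].round().astype(int),uv[:,0].round().astype(int)]
    return (rays(c,uv)*dd[:,None])@c['Rw'].T+c['tw'], dd
def cloud(c):
    v,u=np.mgrid[0:480,0:640]; P,d=pts(c,np.c_[u.ravel(),v.ravel()])
    P[d==0]=np.nan
    return P.reshape(480,640,3)
E
python3 - <<'E'
from h import *
o=manip.get_obs(); print({k:np.round(v,3) for k,v in o.items()}, manip.tcp_to_tips)
for n in ['scene','side']:
    c=cam(n); save(c,n+'0.png'); print(n,c['tw'].round(3))
    for q in ['stapler','strip_center','nose_foot','follower_face','rail_block','remnant','tape','carver_mallet','wooden_box']:
        for r in manip.spot_point(c,q)[:4]:
            p,_=pts(c,[r['centre']]); print(q,np.round(r['centre']),round(r['confidence'],2),p.round(3)[0])
E
```

```text
pics
{'clock': np.float64(0.0), 'joint_pos': array([ 1.267,  0.333, -0.065,  1.461,  0.022,  1.35 , -0.089]), 'joint_velocities': array([-0.001,  0.001, -0.001, -0.   ,  0.001, -0.   , -0.001]), 'tau': array([-1.0000e-03, -6.2544e+01,  4.9000e-02, -3.9159e+01,  1.6000e-02,
        1.0000e-02,  0.0000e+00]), 'position': array([ 0.173, -0.6  ,  0.248]), 'ee_rot': array([-0.099,  0.701, -0.7  ,  0.099]), 'ft_force': array([-0.194, -0.803, -1.022]), 'torque': array([-0.015, -0.01 , -0.001]), 'grip_width': np.float64(0.999)} 0.017
scene [ 0.291 -0.654  0.617]
stapler [285. 278.] 0.6 [0.529 0.028 0.016]
stapler [200. 278.] 0.42 [0.371 0.079 0.032]
strip_center [347. 386.] 0.94 [ 0.523 -0.252  0.013]
strip_center [430. 261.] 0.68 [ 0.823 -0.05   0.021]
strip_center [272. 397.] 0.51 [ 0.41  -0.225  0.016]
nose_foot [304. 260.] 0.61 [ 0.53  -0.073  0.133]
follower_face [290. 236.] 0.58 [0.535 0.004 0.134]
rail_block [260. 180.] 0.55 [0.533 0.165 0.17 ]
remnant [393. 331.] 0.66 [ 0.65  -0.183  0.015]
tape [423. 369.] 0.67 [ 0.658 -0.266  0.002]
carver_mallet [241. 366.] 0.75 [ 0.381 -0.166  0.036]
wooden_box [196. 276.] 0.56 [0.366 0.088 0.033]
side [ 0.367 -0.815  0.597]
stapler [293. 274.] 0.71 [ 0.515 -0.076  0.088]
strip_center [326. 358.] 0.98 [ 0.526 -0.252  0.023]
strip_center [260. 366.] 0.66 [ 0.415 -0.224  0.014]
strip_center [423. 270.] 0.57 [ 0.823 -0.048  0.011]
nose_foot [298. 253.] 0.97 [ 0.529 -0.071  0.132]
follower_face [288. 232.] 0.54 [0.53  0.02  0.133]
rail_block [276. 189.] 0.84 [0.539 0.165 0.171]
rail_block [394. 356.] 0.51 [ 0.651 -0.267  0.001]
remnant [378. 320.] 0.63 [ 0.651 -0.19   0.023]
tape [394. 356.] 0.81 [ 0.651 -0.268  0.001]
carver_mallet [237. 338.] 0.79 [ 0.386 -0.167  0.039]
wooden_box [217. 272.] 0.67 [0.374 0.071 0.034]
wooden_box [324. 358.] 0.61 [ 0.524 -0.251  0.022]
```

View pics/scene0.png

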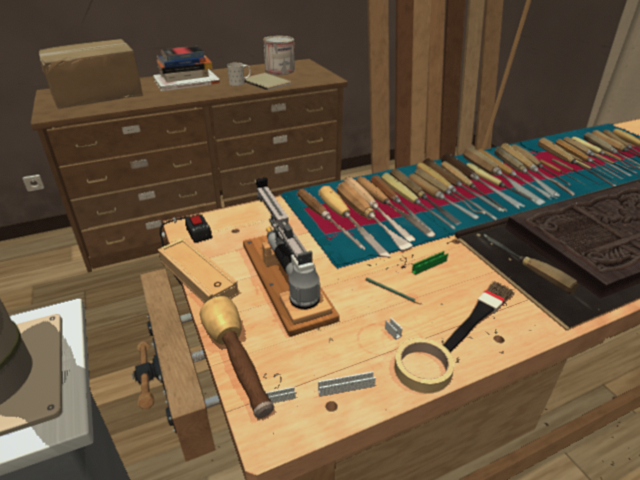

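View pics/side0.png

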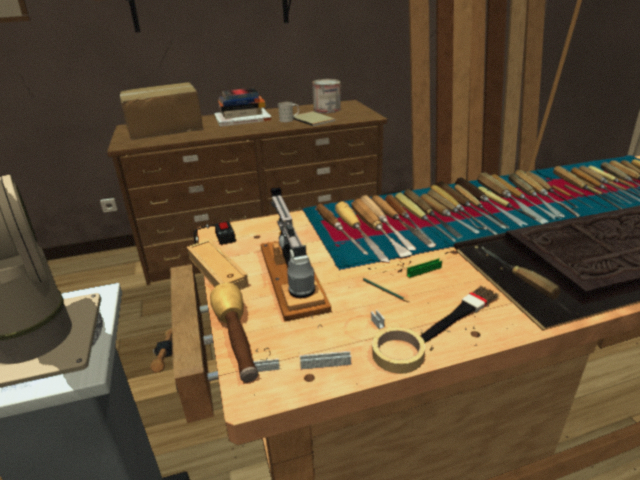

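Candidates for strip_center in the scene picture are a grey strip at (347,384), a grey one partly behind the mallet at (280,396), and a green one at (430,261). The remnant is at (393,331). I'll measure the lengths and check them in an enlarged crop.

Run:
```python
from h import *
o=manip.get_obs(); print(Ro.from_quat(o['ee_rot']).as_matrix().round(3))
c=cam('scene'); save(c,'crop1.png',(230,310,430,430),4)
P=cloud(c); np.save('P.npy',P)
im=c['pixels'].astype(int); sat=im.max(2)-im.min(2)
m=(sat<28)&(P[...,2]>0.006)&(P[...,2]<0.04)&(P[...,1]<-0.1)&(P[...,0]>.3)&(P[...,0]<.75)
n,l,s,ce=cv2.connectedComponentsWithStats(m.astype(np.uint8))
for i in range(1,n):
    if s[i,4]>40:
        q=P[l==i]; r=cv2.minAreaRect(q[:,:2].astype(np.float32)*1000)
        print(s[i],ce[i].round(),r,np.percentile(q[:,2],[5,50,95]).round(3))
# stapler region
for z0,z1 in [(.11,.13),(.13,.142),(.142,.155),(.155,.2)]:
    m=(P[...,2]>z0)&(P[...,2]<z1)&(P[...,1]>-.2)&(P[...,1]<.35)&(P[...,0]>.4)&(P[...,0]<.65)
    q=P[m]; print(z0,len(q)); 
    if len(q)>5: print(cv2.minAreaRect(q[:,:2].astype(np.float32)*1000))
```

```text
[[-0.961  0.     0.277]
 [-0.277 -0.    -0.961]
 [-0.    -1.     0.   ]]
[386 319  16  19 159] [393. 328.] ((654.7474365234375, -175.6254119873047), (14.454292297363281, 30.555192947387695), 7.424015045166016) [0.007 0.016 0.023]
[444 333  17  18 168] [452. 342.] ((732.7756958007812, -243.53097534179688), (39.77485656738281, 16.874345779418945), 21.79581069946289) [0.008 0.01  0.012]
[319 372  56  23 720] [346. 383.] ((524.6878662109375, -246.8642578125), (15.723849296569824, 87.17780303955078), 78.0202407836914) [0.007 0.016 0.023]
[254 387  41  31 416] [275. 400.] ((409.47332763671875, -227.91578674316406), (73.19474029541016, 29.07033348083496), 19.340389251708984) [0.008 0.015 0.026]
0.11 554
((527.1768798828125, -0.5920257568359375), (36.66708755493164, 165.0293731689453), 3.7490322589874268)
0.13 430
((528.203369140625, 52.26216125488281), (32.62727355957031, 251.00021362304688), 0.5668296217918396)
0.142 579
((536.1917724609375, 51.07389831542969), (247.42811584472656, 25.954795837402344), 88.30088806152344)
0.155 107
((537.8279418945312, 120.90945434570312), (23.481712341308594, 106.59858703613281), 0.837988555431366)
```

View pics/crop1.png

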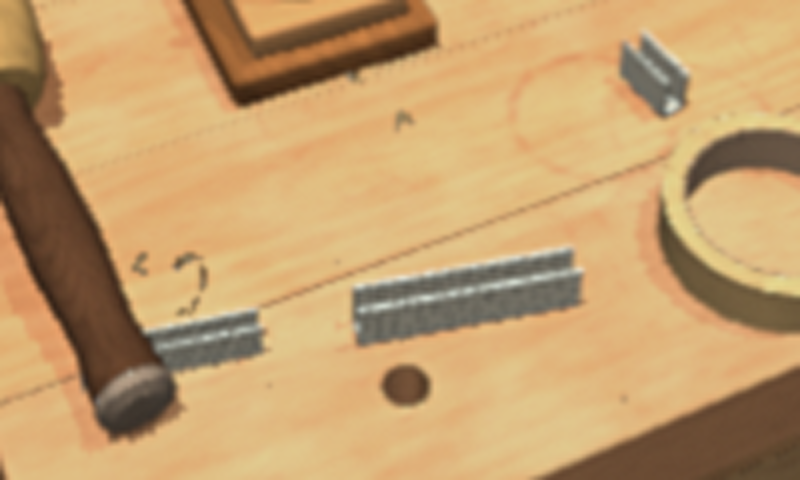

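The target is the middle grey strip at (347,384): it measures about 87×15 mm and is 22 mm high. The other grey one, under the mallet, is lower and shorter, and the green one is excluded by colour. Moving above the target.

Emit:
move_arm(
  increments=[
    {"offset":[-0.436,0,-0.242],"yaw":28,"jaw":0},
    {"offset":[-0.436,0,-0.242],"yaw":28,"jaw":0},
    {"offset":[-0.436,0,-0.242],"yaw":28,"jaw":0},
    {"offset":[-0.436,0,-0.242],"yaw":28,"jaw":0},
    {"offset":[-0.436,0,-0.242],"yaw":28,"jaw":0},
    {"offset":[-0.436,0,-0.242],"yaw":28,"jaw":0},
    {"offset":[-0.436,0,-0.242],"yaw":28,"jaw":0},
    {"offset":[-0.436,0,-0.242],"yaw":28,"jaw":0},
    {"offset":[-0.436,0,-0.242],"yaw":28,"jaw":0},
    {"offset":[-0.436,0,-0.242],"yaw":28,"jaw":0},
  ],
  squeeze=20,
)

```text
clock: 1.88
position: [0.4627, -0.3094, 0.2487]
ee_rot: [-0.074, -0.703, 0.703, 0.073]
ft_force: [0.9, -0.7, 0.5]
grip_width: 1.002
```

Emit:
move_arm(
  increments=[
    {"offset":[-0.1,0,-0.056],"yaw":0,"jaw":0},
    {"offset":[-0.1,0,-0.056],"yaw":0,"jaw":0},
    {"offset":[-0.1,0,-0.056],"yaw":0,"jaw":0},
  ],
)

```text
clock: 2.13
position: [0.5747, -0.2731, 0.2489]
ee_rot: [-0.073, -0.703, 0.703, 0.072]
ft_force: [-0.7, -0.2, 0.8]
grip_width: 0.999
```

```bash
cat > strip.py <<'E'
from h import *
def find(c,zmin=.008,zmax=.04,near=(.525,-.247)):
    P=cloud(c); im=c['pixels'].astype(int); sat=im.max(2)-im.min(2)
    m=(P[...,2]>zmin)&(P[...,2]<zmax)&(np.hypot(P[...,0]-near[0],P[...,1]-near[1])<.07)
    q=P[m]; r=cv2.minAreaRect(q[:,:2].astype(np.float32)*1000); return r,q
E
python3 - <<'E'
from strip import *
c=cam('wrist'); print(np.array(c['mount']).round(3)); save(c,'w1.png')
print(Ro.from_quat(manip.get_obs()['ee_rot']).as_matrix().round(3), manip.get_obs()['clock'],manip.get_obs()['position'])
r,q=find(c); print(r,len(q),np.percentile(q[:,2],[5,50,95]).round(4))
for s in manip.spot_point(c,'strip_center')[:3]: print(s['centre'],s['confidence'],plane(c,[s['centre']],.011))
E
```

```text
[[ 0.     0.96   0.281 -0.07 ]
 [-0.    -0.281  0.96  -0.125]
 [ 1.    -0.     0.     0.   ]
 [ 0.     0.     0.     1.   ]]
[[-0.98   0.003 -0.2  ]
 [ 0.2    0.003 -0.98 ]
 [-0.002 -1.    -0.003]] 2.1833 [ 0.57903231 -0.26923328  0.24774507]
((524.8959350585938, -246.23484802246094), (13.152215957641602, 90.17591094970703), 77.75250244140625) 447 [0.0111 0.0211 0.0227]
[305.5, 340.2] 0.73 [[ 0.40973948 -0.21973026  0.011     ]]
[304.1, 250.1] 0.63 [[ 0.52272759 -0.24342672  0.011     ]]
```

View pics/w1.png

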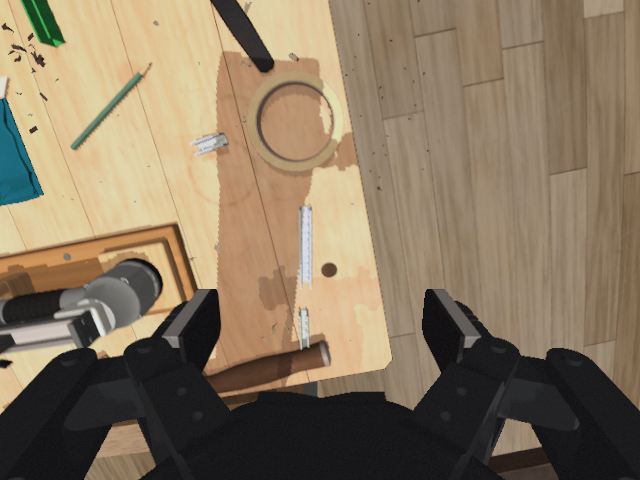

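The wrist picture shows the target strip at (306,246), measured 90.2×13.2 mm at (0.5249,-0.2462). The shorter look-alike is at (304,328) by the mallet, and the remnant is at (210,143).

Emit:
move_arm(
  increments=[
    {"offset":[0.058,0.16,-0.011],"yaw":0.7,"jaw":0},
    {"offset":[0.058,0.16,-0.011],"yaw":0.7,"jaw":0},
    {"offset":[0.058,0.16,-0.011],"yaw":0.7,"jaw":0},
    {"offset":[0.058,0.16,-0.011],"yaw":0.7,"jaw":60},
    {"offset":[0.058,0.16,-0.011],"yaw":0.7,"jaw":90},
    {"offset":[0.058,0.16,-0.011],"yaw":0.7,"jaw":90},
    {"offset":[0.058,0.16,-0.011],"yaw":0.7,"jaw":90},
    {"offset":[0.058,0.16,-0.011],"yaw":0.7,"jaw":90},
  ],
)

```text
clock: 2.9
position: [0.5244, -0.2491, 0.0907]
ee_rot: [0.078, 0.703, -0.703, -0.073]
ft_force: [0.1, -0.3, 0.7]
grip_width: 0.647
```

Run:
```python
from strip import *
o=manip.get_obs(); R=Ro.from_quat(o['ee_rot']).as_matrix(); print(R.round(4),o['clock'],o['position'],o['grip_width'])
c=cam('wrist'); r,q=find(c); print(r,len(q))
print('t',(R.T@(np.array([.5249,-.2462,.028])-o['position'])).round(4))
```

```text
[[-9.772e-01  6.000e-03 -2.122e-01]
 [ 2.122e-01  6.000e-04 -9.772e-01]
 [-5.700e-03 -1.000e+00 -1.800e-03]] 2.9 [ 0.52440683 -0.24906701  0.09070318] 0.6467826149902595
((524.6224365234375, -245.9512481689453), (12.974896430969238, 90.50382232666016), 77.85635375976562) 1206
t [ 0.0005  0.0627 -0.0028]
```

Emit:
move_arm(
  increments=[
    {"offset":[0.0005,0.03,-0.0028],"yaw":0,"jaw":90},
    {"offset":[0.0005,0.0625,-0.0028],"yaw":0,"jaw":90},
    {"offset":[0.0005,0.0625,-0.0028],"yaw":0,"jaw":90},
    {"offset":[0.0005,0.0625,-0.0028],"yaw":0,"jaw":255},
    {"offset":[0.0005,0.0625,-0.0028],"yaw":0,"jaw":255},
    {"offset":[0.0005,0.0625,-0.0028],"yaw":0,"jaw":255},
    {"offset":[0.0005,0.0625,-0.0028],"yaw":0,"jaw":255},
    {"offset":[0.0005,0.0625,-0.0028],"yaw":0,"jaw":255},
    {"offset":[0.0005,0.0625,-0.0028],"yaw":0,"jaw":255},
  ],
  squeeze=30,
)

```text
clock: 3.7
position: [0.5262, -0.2466, 0.0303]
ee_rot: [0.079, 0.703, -0.703, -0.072]
ft_force: [-1.0, 0.9, 7.8]
grip_width: 0.144
```

Run:
```python
from h import *
o=manip.get_obs(); print(o['position'],o['grip_width'],o['ft_force'])
c=cam('wrist'); save(c,'w2.png'); P=cloud(c)
R=Ro.from_quat(o['ee_rot']).as_matrix()
Q=(P-o['position'])@R   # tool coords
m=(abs(Q[...,0])<.012)&(abs(Q[...,2])<.03)&(Q[...,1]<.026)&(Q[...,1]>-.03)
q=Q[m]; 
for z in np.arange(-.03,.03,.004):
    s=q[(q[:,2]>=z)&(q[:,2]<z+.004)]
    if len(s): print(round(z,3),len(s),np.percentile(s[:,1],[5,50,95,100]).round(4))
```

```text
[ 0.52618984 -0.24662835  0.03027187] 0.14358486599520387 [-1.04749447  0.87538698  7.83281962]
-0.03 48 [-0.0299 -0.0286 -0.0261 -0.0255]
-0.026 116 [-0.0297 -0.0273 -0.0247 -0.0238]
-0.022 138 [-0.0293 -0.0183  0.0048  0.0068]
-0.018 390 [-0.0293 -0.0068  0.0087  0.0121]
-0.014 389 [-0.0294 -0.0097  0.0096  0.013 ]
-0.01 883 [-0.0293 -0.0196  0.0081  0.0131]
-0.006 541 [-0.0204  0.0003  0.0088  0.0118]
0.002 217 [0.008  0.0114 0.0238 0.0251]
0.006 1105 [-0.0292 -0.0179  0.0088  0.0134]
0.01 467 [-0.0292 -0.0121  0.0094  0.0128]
0.014 368 [-0.0293 -0.0058  0.0096  0.0117]
0.018 215 [-0.0293 -0.0103  0.0068  0.0112]
0.022 121 [-0.0297 -0.0272 -0.024  -0.0225]
0.026 58 [-0.0298 -0.028  -0.0255 -0.0254]
```

Run:
```python
import cv2
im=cv2.imread('pics/w2.png'); cv2.imwrite('pics/w2c.png',cv2.resize(im[200:400,220:420],None,fx=3,fy=3))
```

```text
(no output)
```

View pics/w2c.png

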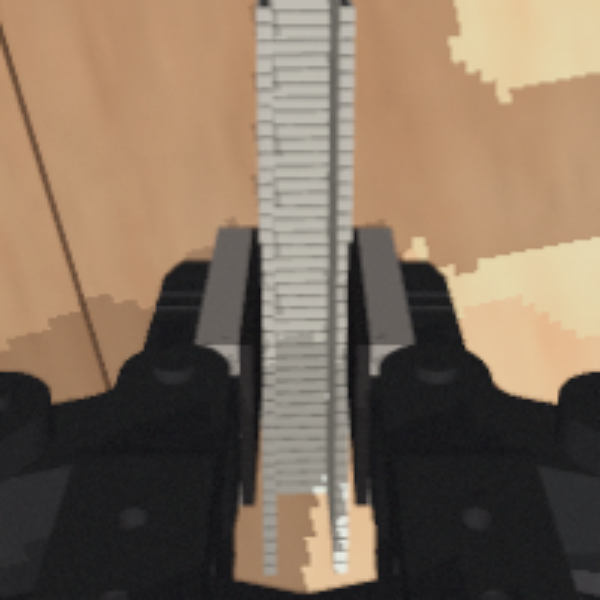

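Emit:
move_arm(
  increments=[
    {"offset":[0.0013,0,0],"yaw":0,"jaw":190},
    {"offset":[0.0013,0,0],"yaw":0,"jaw":190},
    {"offset":[0.0013,0.0055,0],"yaw":0,"jaw":190},
    {"offset":[0.0013,0.0055,0],"yaw":0,"jaw":190},
    {"offset":[0.0013,0.0055,0],"yaw":0,"jaw":190},
    {"offset":[0.0013,0.0055,0],"yaw":0,"jaw":255},
    {"offset":[0.0013,0.0055,0],"yaw":0,"jaw":255},
    {"offset":[0.0013,0.0055,0],"yaw":0,"jaw":255},
    {"offset":[0.0013,0.0055,0],"yaw":0,"jaw":255},
  ],
  squeeze=30,
)

```text
clock: 4.5
position: [0.5249, -0.2463, 0.0247]
ee_rot: [0.079, 0.703, -0.703, -0.072]
ft_force: [0.2, 0.4, -0.7]
grip_width: 0.142
```

Emit:
move_arm(
  increments=[
    {"offset":[0,-0.04,0],"yaw":0,"jaw":255},
    {"offset":[0,-0.08,0],"yaw":0,"jaw":255},
    {"offset":[0,-0.12,0],"yaw":0,"jaw":255},
    {"offset":[0,-0.16,0],"yaw":7,"jaw":255},
    {"offset":[0,-0.2,0],"yaw":14,"jaw":255},
    {"offset":[0,-0.24,0],"yaw":21,"jaw":255},
    {"offset":[0.006,-0.26,-0.03],"yaw":28,"jaw":255},
    {"offset":[0.014,-0.275,-0.07],"yaw":35,"jaw":255},
    {"offset":[0.022,-0.275,-0.11],"yaw":42,"jaw":255},
    {"offset":[0.03,-0.275,-0.15],"yaw":49,"jaw":255},
  ],
)

```text
clock: 5.33
position: [0.5251, -0.0979, 0.3009]
ee_rot: [0.361, 0.612, -0.609, -0.354]
ft_force: [1.1, 1.5, -1.7]
grip_width: 0.14
```

Run:
```python
from h import *
o=manip.get_obs(); R=Ro.from_quat(o['ee_rot']).as_matrix(); print(R.round(3),o['position'],o['joint_pos'].round(2))
print('t',(R.T@(np.array([.532,-.01,.30])-o['position'])).round(4),'ang',np.degrees(np.arctan2(R[1,0],R[0,0])))
```

```text
[[-0.489  0.011 -0.872]
 [ 0.872 -0.001 -0.489]
 [-0.007 -1.    -0.009]] [ 0.52514124 -0.09794701  0.3009349 ] [ 0.42  0.12 -0.35  1.61  0.04  1.4  -2.57]
t [ 0.0734  0.0009 -0.049 ] ang 119.28339128694238
```

Emit:
move_arm(
  increments=[
    {"offset":[0.0,0,0],"yaw":-7,"jaw":255},
    {"offset":[0,0,0],"yaw":-14,"jaw":255},
    {"offset":[0.02,0,-0.013],"yaw":-21,"jaw":255},
    {"offset":[0.04,0,-0.026],"yaw":-28,"jaw":255},
    {"offset":[0.06,0,-0.04],"yaw":-35,"jaw":255},
    {"offset":[0.08,0,-0.05],"yaw":-42,"jaw":255},
    {"offset":[0.1,0,-0.064],"yaw":-49,"jaw":255},
    {"offset":[0.1,0,-0.064],"yaw":-56,"jaw":255},
    {"offset":[0.1,0,-0.064],"yaw":-63,"jaw":255},
    {"offset":[0.1,0,-0.064],"yaw":-70,"jaw":255},
  ],
)

```text
clock: 6.17
position: [0.5319, 0.0212, 0.3008]
ee_rot: [0.056, -0.704, 0.705, -0.064]
ft_force: [0.3, -0.8, -0.6]
grip_width: 0.137
```

Emit:
move_arm(
  increments=[
    {"offset":[0,0,0],"yaw":-8,"jaw":255},
    {"offset":[0,0,0],"yaw":-15,"jaw":255},
    {"offset":[0,0,0],"yaw":-22,"jaw":255},
    {"offset":[0,0,0],"yaw":-29,"jaw":255},
    {"offset":[0,0,0],"yaw":-36,"jaw":255},
    {"offset":[0,0,0],"yaw":-43,"jaw":255},
    {"offset":[0,0,0],"yaw":-50,"jaw":255},
    {"offset":[0,0,0],"yaw":-57,"jaw":255},
    {"offset":[0,0,0],"yaw":-64,"jaw":255},
    {"offset":[0,0,0],"yaw":-71,"jaw":255},
  ],
)

```text
clock: 7.0
position: [0.5318, 0.0212, 0.3007]
ee_rot: [0.457, -0.535, 0.54, -0.462]
ft_force: [-0.2, 0.2, -0.6]
grip_width: 0.139
```

Run:
```python
from h import *
o=manip.get_obs(); R=Ro.from_quat(o['ee_rot']).as_matrix(); print(R.round(3),o['position'],o['joint_pos'].round(2))
print('ang',np.degrees(np.arctan2(R[1,0],R[0,0])))
```

```text
[[-0.155  0.011  0.988]
 [-0.988 -0.002 -0.155]
 [-0.    -1.     0.011]] [0.53179383 0.02116538 0.30069297] [ 0.43  0.14 -0.61  1.61  0.08  1.41 -0.35]
ang -98.94241057286041
```

Emit:
move_arm(
  increments=[
    {"offset":[0,0,0],"yaw":-7,"jaw":255},
    {"offset":[0,0,0],"yaw":-8.9,"jaw":255},
    {"offset":[0,0,0],"yaw":-8.9,"jaw":255},
    {"offset":[0,0,0],"yaw":-8.9,"jaw":255},
  ],
)

```text
clock: 7.33
position: [0.5317, 0.0212, 0.3007]
ee_rot: [0.497, -0.498, 0.504, -0.502]
ft_force: [0.5, 0.3, -0.7]
grip_width: 0.14
```

Run:
```python
from h import *
o=manip.get_obs(); R=Ro.from_quat(o['ee_rot']).as_matrix(); print(R.round(4),o['position'])
c=cam('wrist'); save(c,'w3.png'); P=cloud(c); np.save('P3.npy',P)
import pickle; pickle.dump({k:c[k] for k in ['pixels','depth','intrinsics','D','Rw','tw']},open('c3.pkl','wb'))
for q,z in [('nose_foot',.125),('follower_face',.136),('rail_block',.161),('strip_center',.28)]:
    for s in manip.spot_point(c,q)[:2]: print(q,np.round(s['centre']),round(s['confidence'],2),plane(c,[s['centre']],z).round(4))
for z0,z1 in [(.12,.13),(.13,.136),(.142,.149),(.149,.156),(.156,.18)]:
    m=(P[...,2]>z0)&(P[...,2]<z1)&(abs(P[...,0]-.53)<.03)
    q=P[m]
    for y in np.arange(-.1,.25,.02):
        s=q[abs(q[:,1]-y)<.01]
        if len(s)>8: print(z0,round(y,2),len(s),np.percentile(s[:,0],[2,50,98]).round(4),np.percentile(s[:,2],50).round(4))
```

```text
[[-0.0025  0.0109  0.9999]
 [-1.     -0.0016 -0.0025]
 [ 0.0015 -0.9999  0.0109]] [0.53170843 0.02118192 0.30066865]
rail_block [329.  13.] 0.72 [[0.5375 0.1703 0.161 ]]
strip_center [547. 239.] 0.67 [[0.6334 0.0456 0.28  ]]
strip_center [321. 295.] 0.61 [[0.5305 0.0187 0.28  ]]
0.12 0.04 9 [0.5203 0.5219 0.5227] 0.1264
0.12 0.06 76 [0.521  0.522  0.5463] 0.1262
0.12 0.08 24 [0.5195 0.5222 0.5231] 0.1257
0.13 0.02 19 [0.5115 0.515  0.5175] 0.1354
0.13 0.04 22 [0.5156 0.5176 0.5229] 0.1356
0.13 0.06 25 [0.5154 0.5164 0.5181] 0.1355
0.13 0.16 10 [0.5211 0.5241 0.5256] 0.1346
0.142 0.08 16 [0.5242 0.5242 0.542 ] 0.1438
0.149 0.04 154 [0.524 0.534 0.544] 0.1507
0.149 0.06 648 [0.5241 0.5344 0.5439] 0.1509
0.149 0.08 698 [0.5251 0.5344 0.5445] 0.151
0.149 0.1 713 [0.5253 0.5352 0.5451] 0.1511
0.149 0.12 757 [0.5255 0.5352 0.5449] 0.1511
0.149 0.14 794 [0.5257 0.5352 0.5453] 0.151
0.149 0.16 703 [0.5266 0.5359 0.5454] 0.1511
0.156 0.16 457 [0.5254 0.5363 0.5474] 0.1686
0.156 0.18 296 [0.5256 0.5361 0.5474] 0.1704
```

View pics/w3.png

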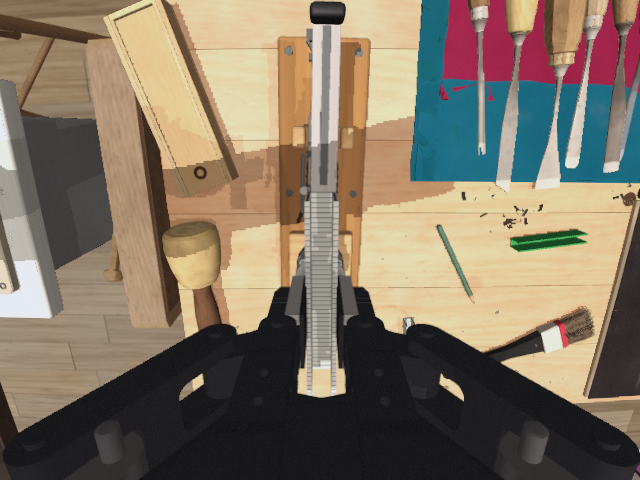

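Emit:
move_arm(
  increments=[
    {"offset":[0.04,0,0.035],"yaw":0.8,"jaw":255},
    {"offset":[0.08,0,0.07],"yaw":0.8,"jaw":255},
    {"offset":[0.08,0,0.07],"yaw":0.8,"jaw":255},
    {"offset":[0.08,0,0.07],"yaw":0.8,"jaw":255},
    {"offset":[0.08,0,0.07],"yaw":0.8,"jaw":255},
  ],
)

```text
clock: 8.0
position: [0.602, -0.0601, 0.3007]
ee_rot: [0.493, -0.502, 0.507, -0.498]
ft_force: [-0.4, 0.5, -1.5]
grip_width: 0.145
```

Run:
```python
from h import *
o=manip.get_obs(); R=Ro.from_quat(o['ee_rot']).as_matrix(); print(R.round(4),o['position'])
c=cam('wrist'); save(c,'w4.png',(140,60,340,210+60),3.5); P=cloud(c); np.save('P4.npy',P)
for q,z in [('nose_foot',.125),('follower_face',.136),('rail_block',.161)]:
    for s in manip.spot_point(c,q)[:2]: print(q,np.round(s['centre']),round(s['confidence'],2),plane(c,[s['centre']],z).round(4))
for z0,z1 in [(.122,.13),(.13,.136),(.142,.149),(.149,.156)]:
    m=(P[...,2]>z0)&(P[...,2]<z1)&(abs(P[...,0]-.532)<.02)
    q=P[m]
    for y in np.arange(-.1,.15,.01):
        s=q[abs(q[:,1]-y)<.005]
        if len(s)>5: print(z0,round(y,2),len(s),np.percentile(s[:,0],[2,50,98]).round(4),np.percentile(s[:,1],[0,100]).round(4),np.percentile(s[:,2],[5,50,95]).round(4))
```

```text
[[-1.800e-02  9.700e-03  9.998e-01]
 [-9.998e-01 -8.000e-04 -1.800e-02]
 [ 6.000e-04 -1.000e+00  9.700e-03]] [ 0.60199617 -0.06005947  0.3007284 ]
nose_foot [241. 222.] 0.79 [[ 0.53  -0.066  0.125]]
0.122 -0.07 13 [0.5425 0.5443 0.5449] [-0.073  -0.0652] [0.1228 0.1246 0.1297]
0.122 -0.06 223 [0.5241 0.532  0.5439] [-0.0647 -0.0553] [0.1229 0.1249 0.1287]
0.122 -0.05 228 [0.5243 0.5321 0.5444] [-0.055 -0.045] [0.1225 0.1247 0.1271]
0.122 -0.04 232 [0.5244 0.5324 0.5444] [-0.0449 -0.035 ] [0.1229 0.1248 0.1264]
0.122 -0.03 219 [0.5247 0.5315 0.5428] [-0.035 -0.025] [0.1236 0.125  0.1272]
0.122 -0.02 226 [0.5247 0.5321 0.5429] [-0.0249 -0.015 ] [0.1237 0.125  0.1275]
0.122 -0.01 228 [0.5249 0.5318 0.5432] [-0.015 -0.005] [0.1236 0.125  0.1272]
0.122 -0.0 243 [0.525  0.5323 0.5434] [-0.005  0.005] [0.1235 0.1249 0.1277]
0.122 0.01 74 [0.5254 0.5388 0.5437] [0.005  0.0147] [0.1231 0.1252 0.1298]
0.122 0.02 58 [0.5151 0.5389 0.5438] [0.0154 0.025 ] [0.1235 0.125  0.1296]
0.122 0.03 139 [0.5189 0.5363 0.5441] [0.025  0.0349] [0.1229 0.1249 0.1284]
0.122 0.04 125 [0.5207 0.5364 0.544 ] [0.0
[... 2391 characters left out ...]
 0.1462 0.1489]
0.142 0.09 34 [0.5289 0.5445 0.5449] [0.0852 0.0943] [0.1429 0.1459 0.1488]
0.142 0.1 31 [0.5436 0.5453 0.5457] [0.0951 0.1047] [0.1428 0.1449 0.1485]
0.149 0.04 179 [0.5241 0.5341 0.5435] [0.0404 0.045 ] [0.1496 0.1507 0.1519]
0.149 0.05 399 [0.5241 0.5342 0.5442] [0.045 0.055] [0.1497 0.1509 0.1523]
0.149 0.06 417 [0.524  0.5348 0.5442] [0.055  0.0649] [0.1497 0.1511 0.1524]
0.149 0.07 409 [0.5246 0.5349 0.5444] [0.0651 0.075 ] [0.1498 0.1511 0.1526]
0.149 0.08 418 [0.5248 0.535  0.5443] [0.075  0.0849] [0.1496 0.151  0.1525]
0.149 0.09 436 [0.5248 0.5348 0.5444] [0.085 0.095] [0.1497 0.1511 0.1526]
0.149 0.1 349 [0.5253 0.5355 0.5452] [0.095  0.1033] [0.1497 0.1511 0.1525]
```

View pics/w4.png

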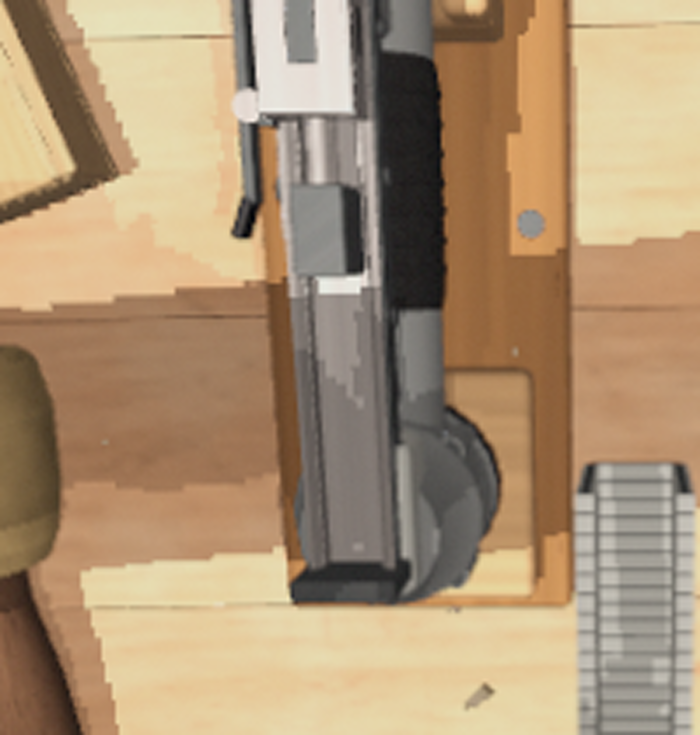

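The crop shows the empty channel: the front plate at crop (350,580), the follower at (325,230), the rail tip at (305,110), and the held strip on the right at (635,600). Checking where the strip sits in the hand with the same camera.

Run:
```python
from h import *
P=np.load('P4.npy'); 
m=(abs(P[...,0]-.602)<.015)&(P[...,2]>.27)&(P[...,2]<.31)&(P[...,1]<.03)
q=P[m]
for y in np.arange(-.12,.02,.008):
    s=q[abs(q[:,1]-y)<.004]
    if len(s)>8: print(round(y,3),len(s),np.percentile(s[:,0],[1,50,99]).round(4),np.percentile(s[:,1],[0,100]).round(4),np.percentile(s[:,2],[5,50,95]).round(4))
```

```text
-0.104 194 [0.5937 0.6006 0.6063] [-0.1047 -0.1   ] [0.2774 0.2788 0.2986]
-0.096 426 [0.5938 0.6003 0.6063] [-0.1   -0.092] [0.2774 0.2789 0.2986]
-0.088 423 [0.5941 0.6004 0.6064] [-0.0919 -0.084 ] [0.2774 0.2787 0.2988]
-0.08 446 [0.5943 0.6006 0.6069] [-0.0839 -0.076 ] [0.2773 0.2787 0.2987]
-0.072 488 [0.5945 0.6011 0.6069] [-0.076 -0.068] [0.2772 0.2786 0.2991]
-0.064 526 [0.5947 0.6013 0.607 ] [-0.068 -0.06 ] [0.2771 0.2786 0.3061]
-0.056 711 [0.5872 0.6028 0.6169] [-0.06  -0.052] [0.2772 0.2916 0.3067]
-0.048 1305 [0.5887 0.6016 0.6136] [-0.052 -0.044] [0.2772 0.2972 0.3084]
-0.04 565 [0.5949 0.6013 0.6075] [-0.044 -0.036] [0.277  0.2783 0.2983]
-0.032 611 [0.595  0.6015 0.6079] [-0.036 -0.028] [0.2769 0.2783 0.2983]
-0.024 632 [0.5952 0.6017 0.608 ] [-0.028 -0.02 ] [0.2767 0.2782 0.2981]
-0.016 548 [0.5955 0.6018 0.6081] [-0.02   -0.0139] [0.2766 0.2792 0.298 ]
```

Emit:
move_arm(
  increments=[
    {"offset":[-0.0159,0.03,-0.035],"yaw":0,"jaw":255},
    {"offset":[-0.0159,0.06,-0.0704],"yaw":0,"jaw":255},
    {"offset":[-0.0159,0.09,-0.0704],"yaw":0,"jaw":255},
    {"offset":[-0.0159,0.1,-0.0704],"yaw":0,"jaw":255},
    {"offset":[-0.0159,0.1,-0.0704],"yaw":0,"jaw":255},
    {"offset":[-0.0159,0.1,-0.0704],"yaw":0,"jaw":255},
  ],
)

```text
clock: 8.7
position: [0.5333, -0.0407, 0.2026]
ee_rot: [0.494, -0.5, 0.507, -0.499]
ft_force: [-0.1, -0.1, -0.1]
grip_width: 0.143
```

```bash
cat > go.py <<'E'
import sys
from h import *
o=manip.get_obs(); R=Ro.from_quat(o['ee_rot']).as_matrix()
print('pos',o['position'].round(4),'F',o['ft_force'].round(1),'w',round(o['grip_width'],3),'xang',np.degrees(np.arctan2(R[1,0],R[0,0])).round(2),'clk',o['clock'])
if len(sys.argv)>3: print('t',(R.T@(np.array([float(v) for v in sys.argv[1:4]])-o['position'])).round(4))
E
python3 go.py .5329 -.043 .1700; python3 -c "
from h import *
print(Ro.from_quat(manip.get_obs()['ee_rot']).as_matrix().round(4))"
```

```text
pos [ 0.5333 -0.0407  0.2026] F [-0.1 -0.1 -0.1] w 0.143 xang -90.77 clk 8.7
t [ 0.0022  0.0326 -0.0008]
[[-0.0135  0.0126  0.9998]
 [-0.9999 -0.0015 -0.0135]
 [ 0.0013 -0.9999  0.0126]]
```

Emit:
move_arm(
  increments=[
    {"offset":[0.0022,0.02,-0.0008],"yaw":0.3,"jaw":255},
    {"offset":[0.0022,0.03,-0.0008],"yaw":0.3,"jaw":255},
    {"offset":[0.0022,0.0315,-0.0008],"yaw":0.3,"jaw":255},
    {"offset":[0.0022,0.0315,-0.0008],"yaw":0.3,"jaw":255},
    {"offset":[0.0022,0.0315,-0.0008],"yaw":0.3,"jaw":255},
  ],
)

```text
clock: 9.12
position: [0.5337, -0.0428, 0.1721]
ee_rot: [0.492, -0.501, 0.508, -0.498]
ft_force: [0.1, -0.6, -0.6]
grip_width: 0.146
```

```bash
python3 go.py .5329 -.043 .1630
```

```text
pos [ 0.5337 -0.0428  0.1721] F [ 0.1 -0.6 -0.6] w 0.146 xang -91.07 clk 9.1167
t [ 0.0002  0.0091 -0.0009]
```

Emit:
move_arm(
  increments=[
    {"offset":[0.0002,0.0015,-0.0009],"yaw":0,"jaw":255},
    {"offset":[0.0002,0.003,-0.0009],"yaw":0,"jaw":255},
    {"offset":[0.0002,0.0045,-0.0009],"yaw":0,"jaw":255},
    {"offset":[0.0002,0.0055,-0.0009],"yaw":0,"jaw":255},
    {"offset":[0.0002,0.0055,-0.0009],"yaw":0,"jaw":255},
  ],
)

```text
clock: 9.53
position: [0.5336, -0.0424, 0.1682]
ee_rot: [0.492, -0.5, 0.509, -0.499]
ft_force: [-3.8, 2.1, 11.8]
grip_width: 0.138
```

Emit:
move_arm(
  increments=[
    {"offset":[0,0.003,-0.0012],"yaw":0,"jaw":255},
    {"offset":[0,0.004,-0.0012],"yaw":0,"jaw":255},
    {"offset":[0,0.005,-0.0012],"yaw":0,"jaw":255},
    {"offset":[0,0.005,-0.0012],"yaw":0,"jaw":255},
  ],
  squeeze=20,
)

```text
clock: 9.87
position: [0.5336, -0.041, 0.1654]
ee_rot: [0.491, -0.499, 0.509, -0.5]
ft_force: [-3.5, 4.4, 15.7]
grip_width: 0.139
```

Run:
```python
from h import *
c=cam('wrist'); P=cloud(c); o=manip.get_obs(); print(o['position'],o['ft_force'],o['torque'])
m=(abs(P[...,0]-.5335)<.012)&(P[...,2]>.12)&(P[...,2]<.18)&(P[...,1]<.09)
q=P[m]
for y in np.arange(-.12,.05,.008):
    s=q[abs(q[:,1]-y)<.004]
    if len(s)>8: print(round(y,3),len(s),np.percentile(s[:,0],[1,50,99]).round(4),np.percentile(s[:,2],[5,50,95]).round(4))
```

```text
[ 0.53356424 -0.0410008   0.16535554] [-3.95400581  4.68182987 15.48148738] [ 0.70225636  0.75959773 -0.06604317]
-0.088 94 [0.5274 0.5318 0.5363] [0.1475 0.1488 0.1498]
-0.08 375 [0.5251 0.5319 0.5376] [0.1472 0.1485 0.1685]
-0.072 486 [0.5253 0.532  0.5378] [0.1464 0.1479 0.1682]
-0.064 500 [0.5255 0.532  0.5379] [0.1453 0.1469 0.167 ]
-0.056 507 [0.526  0.5328 0.5383] [0.1444 0.1459 0.1661]
-0.048 546 [0.526  0.533  0.5385] [0.1435 0.1452 0.172 ]
-0.04 710 [0.5221 0.5332 0.5452] [0.1227 0.1438 0.1773]
-0.032 1692 [0.5217 0.5338 0.5451] [0.1327 0.1618 0.1778]
-0.024 762 [0.522  0.5325 0.5428] [0.1312 0.1414 0.162 ]
-0.016 788 [0.5219 0.5323 0.5433] [0.1314 0.1404 0.161 ]
-0.008 822 [0.5222 0.5328 0.5433] [0.1312 0.1394 0.1601]
0.0 1023 [0.5225 0.5333 0.5433] [0.1244 0.1379 0.159 ]
0.008 714 [0.5224 0.5327 0.5438] [0.1301 0.1452 0.1478]
0.016 913 [0.5219 0.5328 0.5438] [0.1273 0.1456 0.1472]
0.024 978 [0.5217 0.5329 0.5438] [0.1248 0.1434 0.1472]
0.032 965 [0.5216 0.5331 0.5439] [0.1241 0.1313 0.1433]
0.04 1263 [0.5218 0.5329 0.5436] [0.1243 0.1416 0.1515]
0.048 1244 [0.5218 0.5333 0.5435] [0.1493 0.1508 0.1521]
```

Emit:
move_arm(
  increments=[
    {"offset":[0.001,0.003,-0.0012],"yaw":0,"jaw":255},
    {"offset":[0.0015,0.004,-0.0012],"yaw":0,"jaw":255},
    {"offset":[0.002,0.005,-0.0012],"yaw":0,"jaw":255},
    {"offset":[0.002,0.0055,-0.0012],"yaw":0,"jaw":255},
    {"offset":[0.002,0.0055,-0.0012],"yaw":0,"jaw":255},
  ],
)

```text
clock: 10.33
position: [0.5336, -0.0404, 0.1622]
ee_rot: [0.491, -0.498, 0.509, -0.502]
ft_force: [-5.2, 8.0, 16.7]
grip_width: 0.144
```

```bash
cat > prof.py <<'E'
from h import *
c=cam('wrist'); P=cloud(c); o=manip.get_obs(); print(o['position'].round(4),o['ft_force'].round(1),o['grip_width'].round(3),o['clock'])
m=(abs(P[...,0]-.5328-.019*P[...,1])<.003)&(P[...,2]>.12)&(P[...,2]<.18)&(P[...,1]<.09)
q=P[m]
print([ (round(y,3),*np.percentile(q[abs(q[:,1]-y)<.002][:,2],[5,50,95]).round(4)) for y in np.arange(-.1,.052,.004) if (abs(q[:,1]-y)<.002).sum()>4])
E
python3 prof.py
```

```text
Traceback (most recent call last):
  File "prof.py", line 2, in <module>
    c=cam('wrist'); P=cloud(c); o=manip.get_obs(); print(o['position'].round(4),o['ft_force'].round(1),o['grip_width'].round(3),o['clock'])
                                                                                                       ^^^^^^^^^^^^^^^^^^^^^
AttributeError: 'float' object has no attribute 'round'
```

```bash
sed -i "s/o\['grip_width'\].round(3)/round(float(o['grip_width']),3)/" prof.py; python3 prof.py
```

```text
[ 0.5336 -0.0404  0.1622] [-4.7  8.5 17.1] 0.14 10.4333
[(np.float64(-0.088), np.float64(0.1498), np.float64(0.1506), np.float64(0.1509)), (np.float64(-0.084), np.float64(0.1489), np.float64(0.1501), np.float64(0.1511)), (np.float64(-0.08), np.float64(0.1481), np.float64(0.1492), np.float64(0.1505)), (np.float64(-0.076), np.float64(0.1474), np.float64(0.1485), np.float64(0.1497)), (np.float64(-0.072), np.float64(0.1465), np.float64(0.1476), np.float64(0.1487)), (np.float64(-0.068), np.float64(0.1459), np.float64(0.1468), np.float64(0.148)), (np.float64(-0.064), np.float64(0.1449), np.float64(0.1459), np.float64(0.147)), (np.float64(-0.06), np.float64(0.1442), np.float64(0.1453), np.float64(0.1463)), (np.float64(-0.056), np.float64(0.1433), np.float64(0.1444), np.float64(0.1456)), (np.float64(-0.052), np.float64(0.1422), np.float64(0.1435), np.float64(0.1446)), (np.float64(-0.048), np.float64(0.1413), np.float64(0.1426), np.float64(0.1437)), (np.float64(-0.044), np.float64(0.1405), np.float64(0.1418), np.float64(0.1429)), (np.float64(-0.04), np.float64(0.1399), np.float64(0.141), np.f
[... 1098 characters left out ...]
oat64(0.1452), np.float64(0.1464), np.float64(0.1472)), (np.float64(0.02), np.float64(0.1452), np.float64(0.1464), np.float64(0.1475)), (np.float64(0.024), np.float64(0.1454), np.float64(0.1464), np.float64(0.1474)), (np.float64(0.028), np.float64(0.1247), np.float64(0.1427), np.float64(0.1461)), (np.float64(0.032), np.float64(0.1247), np.float64(0.1425), np.float64(0.1436)), (np.float64(0.036), np.float64(0.1246), np.float64(0.1425), np.float64(0.1436)), (np.float64(0.04), np.float64(0.1247), np.float64(0.143), np.float64(0.1515)), (np.float64(0.044), np.float64(0.1494), np.float64(0.1506), np.float64(0.1516)), (np.float64(0.048), np.float64(0.1498), np.float64(0.1509), np.float64(0.1518))]
```

Emit:
move_arm(
  increments=[
    {"offset":[0.001,0.003,-0.001],"yaw":0,"jaw":255},
    {"offset":[0.001,0.004,-0.001],"yaw":0,"jaw":255},
    {"offset":[0.001,0.005,-0.001],"yaw":0,"jaw":255},
    {"offset":[0.001,0.0055,-0.001],"yaw":0,"jaw":255},
    {"offset":[0.001,0.0055,-0.001],"yaw":0,"jaw":255},
  ],
)

```text
clock: 10.85
position: [0.5335, -0.0393, 0.1591]
ee_rot: [0.49, -0.498, 0.509, -0.503]
ft_force: [-8.0, 6.8, 18.5]
grip_width: 0.14
```

```bash
sed -i 's/^print(\[.*/for y in np.arange(-.1,.052,.008):\n    s=q[abs(q[:,1]-y)<.002][:,2]\n    if len(s)>4: print(round(y,3),np.percentile(s,[5,50,95]).round(4).tolist(),end=" ")/' prof.py; python3 prof.py
```

```text
[ 0.5336 -0.0393  0.1591] [-6.5  6.3 19.4] 0.14 10.9
-0.084 [0.1505, 0.1518, 0.1528] -0.076 [0.1482, 0.1494, 0.1506] -0.068 [0.1459, 0.147, 0.1483] -0.06 [0.1434, 0.1446, 0.146] -0.052 [0.1409, 0.1422, 0.1431] -0.044 [0.1387, 0.1399, 0.1411] -0.036 [0.1359, 0.1375, 0.1388] -0.028 [0.1339, 0.1351, 0.1365] -0.02 [0.1313, 0.1326, 0.1339] -0.012 [0.1289, 0.1303, 0.1317] -0.004 [0.1265, 0.1279, 0.1292] 0.004 [0.1239, 0.1249, 0.1256] 0.012 [0.1454, 0.1462, 0.1472] 0.02 [0.145, 0.1463, 0.1474] 0.028 [0.1248, 0.1427, 0.1463] 0.036 [0.1244, 0.1423, 0.1437] 0.044 [0.1496, 0.1507, 0.1518]
```

Emit:
move_arm(
  increments=[
    {"offset":[0,-0.0005,0],"yaw":0,"jaw":255},
    {"offset":[-0.002,-0.001,0],"yaw":0,"jaw":255},
    {"offset":[-0.004,-0.001,0],"yaw":0,"jaw":255},
    {"offset":[-0.006,-0.001,0],"yaw":0,"jaw":255},
    {"offset":[-0.008,-0.001,0],"yaw":0,"jaw":255},
    {"offset":[-0.01,-0.001,0],"yaw":0,"jaw":255},
    {"offset":[-0.012,-0.001,0],"yaw":0,"jaw":255},
  ],
  squeeze=30,
)

```text
clock: 11.48
position: [0.5338, -0.0275, 0.1601]
ee_rot: [0.49, -0.498, 0.509, -0.503]
ft_force: [-0.5, -2.5, 0.0]
grip_width: 0.141
```

```bash
python3 prof.py
```

```text
[ 0.5338 -0.027   0.1602] [-0.4 -2.2 -0.6] 0.145 11.5333
-0.076 [0.1517, 0.1519, 0.1522] -0.068 [0.1499, 0.151, 0.1521] -0.06 [0.1474, 0.1485, 0.1497] -0.052 [0.1453, 0.1464, 0.1477] -0.044 [0.1427, 0.1442, 0.1453] -0.036 [0.1407, 0.1419, 0.1429] -0.028 [0.1386, 0.1396, 0.1409] -0.02 [0.1359, 0.1373, 0.1385] -0.012 [0.1338, 0.1351, 0.1359] -0.004 [0.1316, 0.1328, 0.1342] 0.004 [0.1292, 0.1306, 0.1317] 0.012 [0.1245, 0.1279, 0.1294] 0.02 [0.1452, 0.1464, 0.1474] 0.028 [0.1453, 0.1464, 0.1474] 0.036 [0.1249, 0.1459, 0.1472] 0.044 [0.1245, 0.1424, 0.1507]
```

Emit:
move_arm(
  increments=[
    {"offset":[0,0.0015,0],"yaw":0,"jaw":255},
    {"offset":[-0.002,0.002,0],"yaw":0,"jaw":255},
    {"offset":[-0.004,0.002,0],"yaw":0,"jaw":255},
    {"offset":[-0.006,0.002,0],"yaw":0,"jaw":255},
    {"offset":[-0.008,0.002,0],"yaw":0,"jaw":255},
    {"offset":[-0.01,0.002,0],"yaw":0,"jaw":255},
    {"offset":[-0.012,0.002,0],"yaw":0,"jaw":255},
    {"offset":[-0.0135,0.002,0],"yaw":0,"jaw":255},
    {"offset":[-0.0135,0.002,0],"yaw":0,"jaw":255},
  ],
)

```text
clock: 12.28
position: [0.5341, -0.0149, 0.1582]
ee_rot: [0.49, -0.497, 0.509, -0.503]
ft_force: [-1.1, -7.8, 3.4]
grip_width: 0.141
```

```bash
python3 prof.py
python3 - <<'E'
from h import *
c=cam('wrist'); save(c,'w5.png',(220,60,420,410),2)
E
```

```text
[ 0.5341 -0.0149  0.1582] [-1.7 -7.   3.3] 0.14 12.3333
-0.068 [0.144, 0.1448, 0.1457] -0.06 [0.1492, 0.1503, 0.1515] -0.052 [0.1472, 0.1482, 0.1494] -0.044 [0.1447, 0.1459, 0.147] -0.036 [0.142, 0.1436, 0.1448] -0.028 [0.1402, 0.1415, 0.1424] -0.02 [0.1378, 0.1389, 0.1401] -0.012 [0.1352, 0.1368, 0.1378] -0.004 [0.1332, 0.1344, 0.1354] 0.004 [0.1311, 0.132, 0.1333] 0.012 [0.1283, 0.1299, 0.1309] 0.02 [0.1265, 0.1275, 0.1288] 0.036 [0.1453, 0.1463, 0.1472] 0.044 [0.1454, 0.1464, 0.1502]
```

View pics/w5.png

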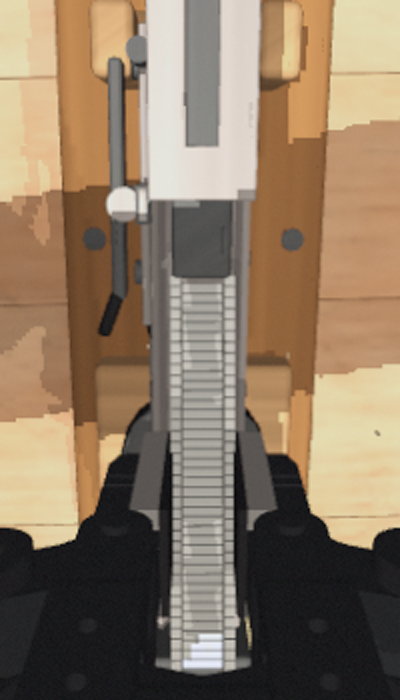

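The strip's tail is down in the channel with the follower pushed back (follower at crop (203,240), just under the rail tip), and the plate top is clear of the nose. I'll go back 3 mm more and swing the nose down.

Emit:
move_arm(
  increments=[
    {"offset":[-0.002,0,0],"yaw":0,"jaw":255},
    {"offset":[-0.0035,0,0],"yaw":0,"jaw":255},
    {"offset":[-0.0035,0.0015,0],"yaw":0,"jaw":255},
    {"offset":[-0.0035,0.003,0],"yaw":0,"jaw":255},
    {"offset":[-0.0035,0.0045,0],"yaw":0,"jaw":255},
    {"offset":[-0.0035,0.006,0],"yaw":0,"jaw":255},
    {"offset":[-0.0035,0.006,0],"yaw":0,"jaw":255},
  ],
  squeeze=20,
)

```text
clock: 12.97
position: [0.5343, -0.0144, 0.1531]
ee_rot: [0.49, -0.497, 0.511, -0.501]
ft_force: [-6.3, -12.5, 13.9]
grip_width: 0.143
```

```bash
python3 prof.py
```

```text
[ 0.5343 -0.0144  0.1531] [ -5.8 -11.6  12.7] 0.141 13.0167
-0.06 [0.1406, 0.1419, 0.143] -0.052 [0.1396, 0.1405, 0.1416] -0.044 [0.1379, 0.139, 0.1401] -0.036 [0.1362, 0.1376, 0.1388] -0.028 [0.1352, 0.1363, 0.1372] -0.02 [0.1337, 0.1346, 0.1358] -0.012 [0.1319, 0.1332, 0.1344] -0.004 [0.1306, 0.1317, 0.1328] 0.004 [0.1291, 0.1303, 0.1313] 0.012 [0.1279, 0.1289, 0.1298] 0.02 [0.1262, 0.1272, 0.1285] 0.028 [0.1451, 0.1454, 0.1459] 0.036 [0.1454, 0.1463, 0.1475] 0.044 [0.1453, 0.1464, 0.1504]
```

Emit:
move_arm(
  increments=[
    {"offset":[0,0.0025,-0.0012],"yaw":0,"jaw":255},
    {"offset":[0,0.0035,-0.0012],"yaw":0,"jaw":255},
    {"offset":[0,0.0045,-0.0012],"yaw":0,"jaw":255},
    {"offset":[0,0.0055,-0.0012],"yaw":0,"jaw":255},
    {"offset":[0,0.0055,-0.0012],"yaw":0,"jaw":255},
  ],
)

```text
clock: 13.43
position: [0.5341, -0.0156, 0.1508]
ee_rot: [0.49, -0.496, 0.513, -0.501]
ft_force: [-12.3, -6.9, 33.5]
grip_width: 0.145
```

```bash
python3 prof.py
```

```text
[ 0.5341 -0.0156  0.1508] [-13.1  -6.9  32.9] 0.145 13.4833
-0.06 [0.1369, 0.1377, 0.1389] -0.052 [0.1358, 0.1368, 0.1377] -0.044 [0.1347, 0.1356, 0.1367] -0.036 [0.1335, 0.1344, 0.1356] -0.028 [0.1323, 0.1335, 0.1344] -0.02 [0.1314, 0.1324, 0.1334] -0.012 [0.1302, 0.1313, 0.1323] -0.004 [0.1293, 0.1303, 0.1312] 0.004 [0.1283, 0.1293, 0.13] 0.012 [0.1272, 0.1282, 0.1295] 0.02 [0.1258, 0.1271, 0.1282] 0.028 [0.1452, 0.1461, 0.147] 0.036 [0.1453, 0.1463, 0.1473] 0.044 [0.1452, 0.1464, 0.1505]
```

Emit:
move_arm(
  increments=[
    {"offset":[0,-0.001,-0.0008],"yaw":0,"jaw":255},
    {"offset":[0,-0.002,-0.0008],"yaw":0,"jaw":255},
    {"offset":[0,-0.002,-0.0008],"yaw":0,"jaw":255},
    {"offset":[0,-0.002,-0.0008],"yaw":0,"jaw":195},
    {"offset":[0,-0.002,-0.0008],"yaw":0,"jaw":185},
    {"offset":[0,-0.002,-0.0008],"yaw":0,"jaw":185},
  ],
)

```text
clock: 13.98
position: [0.533, -0.0148, 0.1523]
ee_rot: [0.49, -0.497, 0.512, -0.501]
ft_force: [-0.5, 0.2, -0.0]
grip_width: 0.272
```

```bash
python3 prof.py
```

```text
[ 0.533  -0.015   0.1524] [-0.6  0.  -0.5] 0.274 14.0333
-0.06 [0.1385, 0.1397, 0.1406] -0.052 [0.1376, 0.1384, 0.1395] -0.044 [0.1363, 0.1374, 0.1385] -0.036 [0.1352, 0.1364, 0.1373] -0.028 [0.1342, 0.1352, 0.1363] -0.02 [0.1331, 0.1342, 0.1351] -0.012 [0.1322, 0.133, 0.1339] -0.004 [0.1307, 0.1319, 0.1331] 0.004 [0.13, 0.1309, 0.1318] 0.012 [0.1287, 0.1298, 0.1309] 0.02 [0.1276, 0.1289, 0.1297] 0.028 [0.145, 0.1463, 0.1472] 0.036 [0.1454, 0.1464, 0.1473] 0.044 [0.1453, 0.1465, 0.1502]
```

Emit:
move_arm(
  increments=[
    {"offset":[0,-0.012,0],"yaw":0,"jaw":185},
    {"offset":[0,-0.03,0],"yaw":0,"jaw":185},
    {"offset":[0.02,-0.03,0],"yaw":0,"jaw":255},
    {"offset":[0.02,-0.03,0],"yaw":0,"jaw":255},
    {"offset":[0.02,-0.03,0],"yaw":0,"jaw":255},
    {"offset":[0.02,-0.03,0],"yaw":0,"jaw":255},
  ],
)

```text
clock: 14.53
position: [0.5318, -0.0343, 0.1826]
ee_rot: [0.49, -0.497, 0.512, -0.501]
ft_force: [-0.6, -0.0, 0.1]
grip_width: -0.004
```

```bash
python3 prof.py; python3 go.py .5321 -.038 .172
```

```text
[ 0.5318 -0.0341  0.1825] [ 0.4 -0.2  0.1] -0.001 14.5833
-0.036 [0.1352, 0.1363, 0.1373] -0.028 [0.1343, 0.1352, 0.1362] -0.02 [0.1334, 0.1342, 0.1353] -0.012 [0.1319, 0.133, 0.1341] -0.004 [0.1309, 0.1321, 0.1332] 0.004 [0.13, 0.1309, 0.1319] 0.012 [0.1285, 0.1299, 0.1306] 0.02 [0.1274, 0.1285, 0.1297] 0.028 [0.1451, 0.1463, 0.1474] 0.036 [0.1453, 0.1464, 0.1475] 0.044 [0.1453, 0.1463, 0.1504] pos [ 0.5318 -0.0341  0.1825] F [ 0.4 -0.2  0.1] w -0.001 xang -90.98 clk 14.5833
t [0.0038 0.0105 0.0001]
```

Emit:
move_arm(
  increments=[
    {"offset":[0.004,0.006,0],"yaw":0,"jaw":255},
    {"offset":[0.004,0.008,0],"yaw":0,"jaw":255},
    {"offset":[0.004,0.0095,0],"yaw":0,"jaw":255},
    {"offset":[0.004,0.011,0],"yaw":0,"jaw":255},
    {"offset":[0.004,0.0125,0],"yaw":0,"jaw":255},
    {"offset":[0.004,0.014,0],"yaw":0,"jaw":255},
  ],
)

```text
clock: 15.08
position: [0.5321, -0.0382, 0.1683]
ee_rot: [0.49, -0.497, 0.512, -0.501]
ft_force: [0.7, -1.3, 2.1]
grip_width: 0.003
```

```bash
python3 prof.py
```

```text
[ 0.532  -0.0381  0.1681] [ 0.1 -1.3  0.7] -0.0 15.1333
-0.036 [0.1296, 0.1307, 0.1317] -0.028 [0.1298, 0.1665, 0.1789] -0.02 [0.1288, 0.1297, 0.1308] -0.012 [0.1285, 0.1294, 0.1304] -0.004 [0.128, 0.1292, 0.1304] 0.004 [0.1277, 0.1287, 0.1298] 0.012 [0.1275, 0.1285, 0.1295] 0.02 [0.1271, 0.1282, 0.1292] 0.028 [0.1453, 0.1465, 0.1475] 0.036 [0.1453, 0.1464, 0.1475] 0.044 [0.1451, 0.1465, 0.1507]
```

Emit:
move_arm(
  increments=[
    {"offset":[0,0.0015,0],"yaw":0,"jaw":255},
    {"offset":[0,0.003,0],"yaw":0,"jaw":255},
    {"offset":[0,0.004,0],"yaw":0,"jaw":255},
    {"offset":[0,0.005,0],"yaw":0,"jaw":255},
    {"offset":[0,0.005,0],"yaw":0,"jaw":255},
  ],
)

```text
clock: 15.55
position: [0.5327, -0.0381, 0.1641]
ee_rot: [0.49, -0.496, 0.512, -0.501]
ft_force: [-1.6, -0.3, 9.5]
grip_width: 0.004
```

```bash
python3 prof.py
```

```text
[ 0.5327 -0.0381  0.1641] [-2.1 -0.4  9.6] 0.001 15.6
-0.036 [0.1257, 0.1265, 0.1272] -0.028 [0.1265, 0.1653, 0.1786] -0.02 [0.1258, 0.1268, 0.1279] -0.012 [0.1257, 0.1266, 0.1277] -0.004 [0.1256, 0.1268, 0.1275] 0.004 [0.1257, 0.1267, 0.1277] 0.012 [0.1257, 0.1266, 0.1276] 0.02 [0.1258, 0.1267, 0.1277] 0.028 [0.1455, 0.1464, 0.1474] 0.036 [0.1452, 0.1463, 0.1475] 0.044 [0.145, 0.1464, 0.1505]
```

Emit:
move_arm(
  increments=[
    {"offset":[0,-0.03,0],"yaw":0,"jaw":255},
    {"offset":[0,-0.055,0],"yaw":0,"jaw":255},
    {"offset":[-0.04,-0.055,0],"yaw":0,"jaw":255},
    {"offset":[-0.08,-0.055,0],"yaw":0,"jaw":255},
    {"offset":[-0.12,-0.055,0],"yaw":0,"jaw":255},
    {"offset":[-0.16,-0.055,0],"yaw":0,"jaw":255},
    {"offset":[-0.2,-0.055,0],"yaw":0,"jaw":255},
    {"offset":[-0.238,-0.055,0],"yaw":0,"jaw":255},
    {"offset":[-0.238,-0.055,0],"yaw":0,"jaw":255},
    {"offset":[-0.238,-0.055,0],"yaw":0,"jaw":255},
  ],
)

```text
clock: 16.43
position: [0.5341, 0.2033, 0.2176]
ee_rot: [0.491, -0.496, 0.51, -0.503]
ft_force: [-0.4, -1.2, 0.2]
grip_width: 0.004
```

```bash
python3 go.py .5368 .20 .172
python3 - <<'E'
from h import *
for n in ['side','scene']:
    c=cam(n); P=cloud(c)
    m=(abs(P[...,0]-.536)<.015)&(P[...,1]>-.09)&(P[...,1]<.19)&(P[...,2]>.11)&(P[...,2]<.18)
    q=P[m]
    for y in np.arange(-.08,.19,.015):
        s=q[abs(q[:,1]-y)<.004]
        if len(s)>3: print(round(y,3),len(s),np.percentile(s[:,2],[10,50,95]).round(4),np.median(s[:,0]).round(4))
    if n=='side': save(c,'s2.png',(230,150,350,330),4)
E
```

```text
pos [0.5341 0.2033 0.2176] F [-0.4 -1.2  0.2] w 0.004 xang -90.68 clk 16.4333
t [0.0031 0.0456 0.0015]
-0.08 28 [0.1106 0.1118 0.1176] 0.5338
-0.065 41 [0.1244 0.1426 0.1464] 0.5289
-0.05 18 [0.123  0.1411 0.1471] 0.5287
-0.035 28 [0.1239 0.133  0.1468] 0.5288
-0.02 27 [0.1248 0.1315 0.1472] 0.5307
-0.005 26 [0.1233 0.134  0.1476] 0.5296
0.01 23 [0.1249 0.1319 0.1471] 0.5302
0.025 47 [0.1263 0.1362 0.1469] 0.5367
0.04 37 [0.1279 0.1382 0.1489] 0.5273
0.055 27 [0.1418 0.1505 0.1522] 0.5353
0.07 36 [0.1256 0.142  0.1525] 0.5321
0.085 18 [0.1269 0.151  0.1522] 0.5364
0.1 15 [0.1458 0.151  0.1523] 0.5349
0.115 21 [0.1437 0.151  0.1529] 0.5358
0.13 12 [0.1501 0.1512 0.1525] 0.5387
0.145 12 [0.1464 0.1507 0.1523] 0.5339
0.16 21 [0.1347 0.1508 0.1528] 0.5347
0.175 51 [0.1499 0.1631 0.1717] 0.5379
-0.08 43 [0.1109 0.113  0.1221] 0.534
-0.065 42 [0.13   0.1454 0.1477] 0.5325
-0.05 47 [0.1256 0.1395 0.1481] 0.527
-0.035 50 [0.1258 0.1349 0.1477] 0.5271
-0.02 44 [0.1216 0.1348 0.1483] 0.5275
-0.005 48 [0.1235 0.1361 0.1481] 0.5275
0.01 45 [0.1254 0.1356 0.1481] 0.5277
0.025 62 [0.1279 0.1392 0.1476] 0.5323
0.04 45 [0.1277 0.1398 0.1481] 0.5287
0.055 39 [0.1398 0.1514 0.1534] 0.5316
0.07 49 [0.1314 0.1473 0.1529] 0.5283
0.085 30 [0.1436 0.1518 0.1537] 0.5321
0.1 32 [0.1414 0.1517 0.1539] 0.5333
0.115 31 [0.1448 0.1515 0.1538] 0.5316
0.13 28 [0.1429 0.1518 0.1531] 0.5324
0.145 30 [0.1387 0.1517 0.1535] 0.5314
0.16 33 [0.1382 0.1516 0.1536] 0.5303
0.175 81 [0.152  0.1622 0.1725] 0.5347
```

View pics/s2.png

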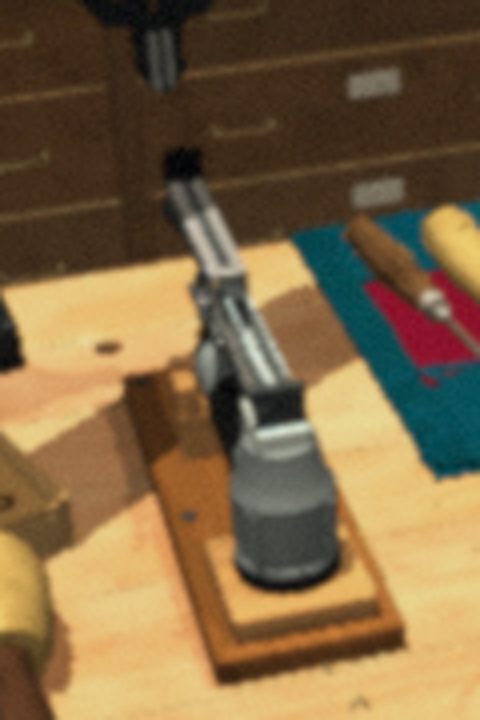

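The picture shows the strip flat in the channel behind the plate (top at z≈0.147 all along, near crop (250,340)), and the shut fingers at (160,60) above and behind the black push block at (183,160). Lowering behind the block.

Emit:
move_arm(
  increments=[
    {"offset":[-0.002,0.02,0.0025],"yaw":0.4,"jaw":255},
    {"offset":[-0.002,0.04,0.0025],"yaw":0.4,"jaw":255},
    {"offset":[-0.002,0.0456,0.0025],"yaw":0.4,"jaw":255},
    {"offset":[0.004,0.0456,0.0025],"yaw":0.4,"jaw":255},
    {"offset":[0.01,0.0456,0.0025],"yaw":0.4,"jaw":255},
    {"offset":[0.014,0.0456,0.0025],"yaw":0.4,"jaw":255},
    {"offset":[0.018,0.0456,0.0025],"yaw":0.4,"jaw":255},
    {"offset":[0.018,0.0456,0.0025],"yaw":0.4,"jaw":255},
  ],
)

```text
clock: 17.2
position: [0.5387, 0.1807, 0.173]
ee_rot: [0.488, -0.498, 0.514, -0.499]
ft_force: [-1.5, 2.2, -2.5]
grip_width: 0.0
```

```bash
python3 go.py .5368 .17 .172
cat > rail.py <<'E'
from h import *
c=cam('wrist'); P=cloud(c); o=manip.get_obs()
def ext(z0,z1):
    m=(abs(P[...,0]-.5328-.019*P[...,1])<.008)&(P[...,2]>z0)&(P[...,2]<z1)&(P[...,1]<o['position'][1]-.008)&(P[...,1]>-.12)
    q=P[m][:,1]; return len(q), np.percentile(q,[0,2,98,100]).round(4) if len(q) else None
print('top rail',ext(.1495,.153)); print('block',ext(.165,.174)); print(o['position'].round(4),o['ft_force'].round(1),o['clock'])
E
python3 rail.py
```

```text
pos [0.5387 0.1807 0.173 ] F [-1.5  2.2 -2.5] w 0.0 xang -91.44 clk 17.2
t [ 0.0107  0.001  -0.0017]
top rail (330, array([0.1184, 0.1192, 0.1364, 0.1366]))
block (0, None)
[0.5387 0.1809 0.1729] [-2.3  3.5 -0.1] 17.25
```

Emit:
move_arm(
  increments=[
    {"offset":[0.002,0.001,-0.0017],"yaw":0,"jaw":255},
    {"offset":[0.004,0.001,-0.0017],"yaw":0,"jaw":255},
    {"offset":[0.006,0.001,-0.0017],"yaw":0,"jaw":255},
    {"offset":[0.008,0.001,-0.0017],"yaw":0,"jaw":255},
    {"offset":[0.01,0.001,-0.0017],"yaw":0,"jaw":255},
  ],
)

```text
clock: 17.67
position: [0.5378, 0.1718, 0.1731]
ee_rot: [0.487, -0.498, 0.514, -0.5]
ft_force: [2.7, 5.4, -1.5]
grip_width: -0.002
```

```bash
python3 rail.py
```

```text
top rail (326, array([0.1097, 0.1106, 0.1278, 0.1284]))
block (0, None)
[0.5378 0.1713 0.1731] [ 1.7  5.4 -0.3] 17.7167
```

Emit:
move_arm(
  increments=[
    {"offset":[0.004,0,0],"yaw":0,"jaw":255},
    {"offset":[0.008,0,0],"yaw":0,"jaw":255},
    {"offset":[0.012,0,0],"yaw":0,"jaw":255},
    {"offset":[0.016,0,0],"yaw":0,"jaw":255},
    {"offset":[0.02,0,0],"yaw":0,"jaw":255},
    {"offset":[0.024,0,0],"yaw":0,"jaw":255},
    {"offset":[0.028,0,0],"yaw":0,"jaw":255},
    {"offset":[0.03,0,0],"yaw":0,"jaw":255},
  ],
)

```text
clock: 18.38
position: [0.5372, 0.1423, 0.1738]
ee_rot: [0.487, -0.498, 0.514, -0.501]
ft_force: [0.8, 7.2, -3.5]
grip_width: -0.001
```

```bash
cat > tip.py <<'E'
from h import *
o=manip.get_obs(); print(o['position'].round(4),o['ft_force'].round(1),o['clock'])
for n in ['scene','side']:
    c=cam(n); P=cloud(c)
    w=abs(P[...,0]-.5328-.019*P[...,1]-(0 if n=='side' else 0))
    m=(w<.011)&(P[...,1]>-.1)&(P[...,1]<.19)&(P[...,2]>.1495)&(P[...,2]<.156)
    q=np.sort(P[m][:,1]); print(n,len(q),'rail top y',q[:6].round(4))
    m=(w<.012)&(P[...,1]>-.06)&(P[...,1]<.19)&(P[...,2]>.16)&(P[...,2]<.176)
    q=np.sort(P[m][:,1]); print('   block y',len(q),q[:5].round(4) if len(q) else '')
E
python3 tip.py
```

```text
[0.5372 0.1423 0.1738] [ 0.8  7.2 -3.5] 18.3833
scene 419 rail top y [-0.0427 -0.0404 -0.0054 -0.0053 -0.0052 -0.0052]
   block y 119 [0.118  0.1184 0.1186 0.1187 0.1191]
side 232 rail top y [-0.0055 -0.0044 -0.0041 -0.004  -0.0039 -0.003 ]
   block y 82 [0.1185 0.1191 0.1192 0.1192 0.1193]
```

Emit:
move_arm(
  increments=[
    {"offset":[0.004,0,0],"yaw":0,"jaw":255},
    {"offset":[0.008,0,0],"yaw":0,"jaw":255},
    {"offset":[0.012,0,0],"yaw":0,"jaw":255},
    {"offset":[0.016,0,0],"yaw":0,"jaw":255},
    {"offset":[0.02,0.0005,0],"yaw":0,"jaw":255},
    {"offset":[0.024,0.0005,0],"yaw":0,"jaw":255},
    {"offset":[0.028,0.001,0],"yaw":0,"jaw":255},
    {"offset":[0.03,0.001,0],"yaw":0,"jaw":255},
  ],
)

```text
clock: 19.15
position: [0.5366, 0.1139, 0.1741]
ee_rot: [0.486, -0.497, 0.514, -0.502]
ft_force: [-2.3, 8.5, 1.8]
grip_width: -0.002
```

Emit:
move_arm(
  increments=[
    {"offset":[0.002,0.0005,0],"yaw":0,"jaw":255},
    {"offset":[0.004,0.0005,0],"yaw":0,"jaw":255},
    {"offset":[0.006,0.0005,0],"yaw":0,"jaw":255},
    {"offset":[0.008,0.0005,0],"yaw":0,"jaw":255},
    {"offset":[0.009,0.0005,0],"yaw":0,"jaw":255},
  ],
)

```text
clock: 19.57
position: [0.5364, 0.1084, 0.1742]
ee_rot: [0.485, -0.497, 0.512, -0.505]
ft_force: [0.9, 15.1, -4.7]
grip_width: 0.004
```

```bash
python3 tip.py
```

```text
[0.5364 0.1084 0.1742] [ 0.9 15.1 -4.7] 19.5667
scene 455 rail top y [-0.0643 -0.04   -0.0391 -0.0383 -0.0382 -0.0382]
   block y 126 [0.0846 0.085  0.0854 0.0855 0.0855]
side 255 rail top y [-0.0391 -0.0387 -0.0371 -0.0368 -0.0363 -0.0361]
   block y 88 [0.0847 0.0848 0.0857 0.0858 0.0859]
```

Emit:
move_arm(
  increments=[
    {"offset":[0.001,0.0005,0],"yaw":0,"jaw":255},
    {"offset":[0.002,0.0005,0],"yaw":0,"jaw":255},
    {"offset":[0.003,0.0005,0],"yaw":0,"jaw":255},
    {"offset":[0.004,0.0005,0],"yaw":0,"jaw":255},
  ],
)

```text
clock: 20.0
position: [0.5363, 0.1082, 0.1744]
ee_rot: [0.485, -0.497, 0.511, -0.507]
ft_force: [1.3, 16.0, -6.0]
grip_width: -0.0
```

Emit:
move_arm(
  increments=[
    {"offset":[0.002,0.0,0],"yaw":0,"jaw":255},
    {"offset":[0.003,0.0,0],"yaw":0,"jaw":255},
    {"offset":[0.004,0.0,0],"yaw":0,"jaw":255},
    {"offset":[0.005,0.0,0],"yaw":0,"jaw":255},
  ],
)

```text
clock: 20.33
position: [0.5361, 0.1071, 0.1747]
ee_rot: [-0.484, 0.497, -0.509, 0.509]
ft_force: [3.0, 15.8, -8.5]
grip_width: 0.0
```

```bash
python3 - <<'E'
from h import *
o=manip.get_obs(); print(Ro.from_quat(o['ee_rot']).as_matrix().round(3),o['joint_pos'].round(3),o['torque'].round(2),o['ft_force'].round(1))
c=cam('side'); save(c,'s3.png',(230,130,350,310),4)
E
python3 tip.py
```

```text
[[-0.012  0.037  0.999]
 [-1.     0.014 -0.013]
 [-0.014 -0.999  0.037]] [ 0.325  0.258 -0.687  1.768  0.179  1.139 -0.427] [ 3.49 -0.4   0.17] [ 3.  15.8 -8.5]
[0.5361 0.1069 0.1747] [ 2.4 14.2 -6.5] 20.3833
scene 455 rail top y [-0.0406 -0.0405 -0.0401 -0.0399 -0.0399 -0.0398]
   block y 125 [0.0824 0.0831 0.0833 0.0834 0.0837]
side 255 rail top y [-0.0432 -0.0407 -0.0392 -0.039  -0.0386 -0.0382]
   block y 84 [0.0814 0.0829 0.0838 0.0842 0.0843]
```

View pics/s3.png

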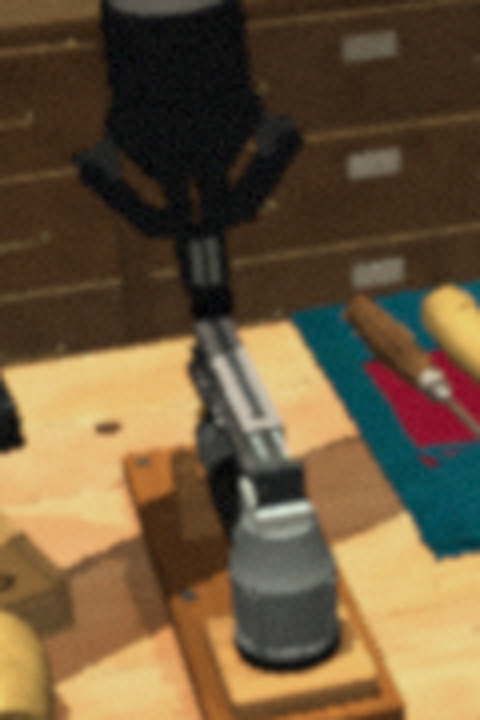

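Emit:
move_arm(
  increments=[
    {"offset":[0.005,0.0,0],"yaw":0,"jaw":255},
    {"offset":[0.006,0.0,0],"yaw":0,"jaw":255},
    {"offset":[0.007,0.0,0],"yaw":0,"jaw":255},
    {"offset":[0.008,0.0,0],"yaw":0,"jaw":255},
    {"offset":[0.008,0.0,0],"yaw":0,"jaw":255},
  ],
)

```text
clock: 20.9
position: [0.536, 0.1028, 0.1749]
ee_rot: [-0.483, 0.497, -0.507, 0.512]
ft_force: [3.3, 15.1, -9.6]
grip_width: 0.0
```

Emit:
move_arm(
  increments=[
    {"offset":[0.005,0.001,0],"yaw":0,"jaw":255},
    {"offset":[0.006,0.001,0],"yaw":0,"jaw":255},
    {"offset":[0.007,0.001,0],"yaw":0,"jaw":255},
    {"offset":[0.008,0.001,0],"yaw":0,"jaw":255},
    {"offset":[0.009,0.001,0],"yaw":0,"jaw":255},
    {"offset":[0.01,0.001,0],"yaw":0,"jaw":255},
    {"offset":[0.01,0.001,0],"yaw":0,"jaw":255},
  ],
)

```text
clock: 21.48
position: [0.5359, 0.0959, 0.1747]
ee_rot: [-0.483, 0.497, -0.506, 0.514]
ft_force: [-1.4, 11.9, -0.6]
grip_width: 0.001
```

```bash
python3 tip.py
```

```text
[0.5359 0.0959 0.1747] [-1.4 11.9 -0.6] 21.4833
scene 470 rail top y [-0.0524 -0.0513 -0.0513 -0.051  -0.0507 -0.0503]
   block y 127 [0.071  0.0721 0.0722 0.0725 0.073 ]
side 257 rail top y [-0.0514 -0.0505 -0.0497 -0.0496 -0.0494 -0.049 ]
   block y 89 [0.0719 0.0722 0.0724 0.0727 0.0729]
```

Emit:
move_arm(
  increments=[
    {"offset":[0.003,0.0005,0],"yaw":0,"jaw":255},
    {"offset":[0.004,0.0005,0],"yaw":0,"jaw":255},
    {"offset":[0.005,0.0005,0],"yaw":0,"jaw":255},
    {"offset":[0.006,0.0005,0],"yaw":0,"jaw":255},
    {"offset":[0.006,0.0005,0],"yaw":0,"jaw":255},
  ],
)

```text
clock: 22.0
position: [0.5358, 0.0925, 0.1748]
ee_rot: [-0.483, 0.497, -0.505, 0.515]
ft_force: [-0.2, 10.9, -1.2]
grip_width: -0.0
```

Emit:
move_arm(
  increments=[
    {"offset":[0.003,0.0005,0],"yaw":0,"jaw":255},
    {"offset":[0.004,0.0005,0],"yaw":0,"jaw":255},
    {"offset":[0.005,0.0005,0],"yaw":0,"jaw":255},
    {"offset":[0.006,0.0005,0],"yaw":0,"jaw":255},
    {"offset":[0.006,0.0005,0],"yaw":0,"jaw":255},
  ],
)

```text
clock: 22.42
position: [0.5356, 0.0894, 0.1748]
ee_rot: [-0.482, 0.497, -0.504, 0.517]
ft_force: [-1.2, 11.4, -2.8]
grip_width: -0.001
```

Emit:
move_arm(
  increments=[
    {"offset":[0.003,0.0005,0],"yaw":0,"jaw":255},
    {"offset":[0.004,0.0005,0],"yaw":0,"jaw":255},
    {"offset":[0.005,0.0005,0],"yaw":0,"jaw":255},
    {"offset":[0.006,0.0005,0],"yaw":0,"jaw":255},
    {"offset":[0.006,0.0005,0],"yaw":0,"jaw":255},
  ],
)

```text
clock: 22.83
position: [0.5355, 0.0887, 0.1749]
ee_rot: [-0.481, 0.497, -0.501, 0.52]
ft_force: [1.2, 20.3, -5.7]
grip_width: -0.003
```

```bash
python3 tip.py
```

```text
[0.5355 0.0887 0.1749] [ 1.2 20.3 -5.7] 22.8333
scene 477 rail top y [-0.059  -0.0585 -0.0583 -0.058  -0.0578 -0.0573]
   block y 129 [0.0648 0.0651 0.0653 0.0653 0.0658]
side 267 rail top y [-0.0584 -0.0584 -0.0579 -0.0575 -0.0573 -0.057 ]
   block y 93 [0.0632 0.0641 0.0649 0.0653 0.0659]
```

Emit:
move_arm(
  increments=[
    {"offset":[0.005,0.0005,0],"yaw":0,"jaw":255},
    {"offset":[0.006,0.0005,0],"yaw":0,"jaw":255},
    {"offset":[0.007,0.0005,0],"yaw":0,"jaw":255},
    {"offset":[0.0075,0.0005,0],"yaw":0,"jaw":255},
  ],
)

```text
clock: 23.27
position: [0.5354, 0.0882, 0.1751]
ee_rot: [-0.48, 0.497, -0.498, 0.524]
ft_force: [2.1, 26.5, -6.6]
grip_width: -0.003
```

Emit:
move_arm(
  increments=[
    {"offset":[0,0,0],"yaw":0,"jaw":255},
    {"offset":[-0.002,0,0],"yaw":0,"jaw":255},
    {"offset":[-0.003,0,0],"yaw":0,"jaw":255},
    {"offset":[-0.004,0,0],"yaw":0,"jaw":255},
    {"offset":[-0.004,0,0],"yaw":0,"jaw":255},
  ],
)

```text
clock: 23.68
position: [0.5356, 0.0918, 0.1756]
ee_rot: [-0.48, 0.496, -0.499, 0.524]
ft_force: [-1.6, 2.4, 0.4]
grip_width: -0.002
```

```bash
python3 tip.py
```

```text
[0.5356 0.0918 0.1756] [-1.6  2.4  0.4] 23.6833
scene 471 rail top y [-0.0567 -0.0559 -0.0554 -0.0552 -0.0551 -0.0548]
   block y 130 [0.0685 0.0686 0.0689 0.069  0.0692]
side 271 rail top y [-0.0553 -0.0549 -0.0547 -0.0546 -0.0542 -0.0538]
   block y 88 [0.0654 0.0677 0.0683 0.0687 0.0688]
```

Emit:
move_arm(
  increments=[
    {"offset":[-0.001,0,0],"yaw":0,"jaw":255},
    {"offset":[-0.002,0,0],"yaw":0,"jaw":255},
    {"offset":[-0.004,0,0],"yaw":0,"jaw":255},
    {"offset":[-0.004,0,0],"yaw":0,"jaw":255},
  ],
)

```text
clock: 24.12
position: [0.5356, 0.0959, 0.1757]
ee_rot: [-0.48, 0.497, -0.499, 0.524]
ft_force: [0.1, -0.1, -0.1]
grip_width: 0.003
```

```bash
python3 tip.py
```

```text
[0.5356 0.0959 0.1757] [ 0.1 -0.1 -0.1] 24.1167
scene 481 rail top y [-0.0604 -0.0555 -0.0548 -0.0547 -0.0546 -0.0545]
   block y 139 [0.0675 0.0676 0.068  0.068  0.0681]
side 267 rail top y [-0.0566 -0.0555 -0.0553 -0.0545 -0.054  -0.0536]
   block y 101 [0.0671 0.068  0.0684 0.0685 0.0685]
```

The rail stayed put while the finger backed away with zero force, so it's latched. Retreating.

Emit:
move_arm(
  increments=[
    {"offset":[-0.015,0,0],"yaw":0,"jaw":255},
    {"offset":[-0.03,-0.01,0],"yaw":0,"jaw":255},
    {"offset":[-0.03,-0.05,0],"yaw":0,"jaw":255},
    {"offset":[-0.03,-0.09,0],"yaw":0,"jaw":255},
    {"offset":[-0.03,-0.12,0],"yaw":0,"jaw":255},
    {"offset":[-0.03,-0.12,0],"yaw":0,"jaw":255},
    {"offset":[-0.03,-0.12,0],"yaw":0,"jaw":255},
    {"offset":[-0.03,-0.12,0],"yaw":0,"jaw":255},
  ],
)

```text
clock: 24.88
position: [0.5296, 0.1204, 0.2961]
ee_rot: [-0.48, 0.497, -0.499, 0.524]
ft_force: [-1.0, 0.5, -1.7]
grip_width: 0.001
```

```bash
python3 tip.py
python3 - <<'E'
from h import *
c=cam('wrist'); save(c,'w6.png',(200,0,440,480),1.25)
E
```

```text
[0.5296 0.1204 0.2961] [-1.   0.5 -1.7] 24.8833
scene 471 rail top y [-0.0572 -0.0566 -0.0555 -0.0551 -0.0547 -0.0546]
   block y 87 [0.0682 0.0685 0.0686 0.069  0.069 ]
side 270 rail top y [-0.0568 -0.0554 -0.0543 -0.0541 -0.0536 -0.0533]
   block y 56 [0.0666 0.0674 0.0681 0.069  0.0691]
```

View pics/w6.png

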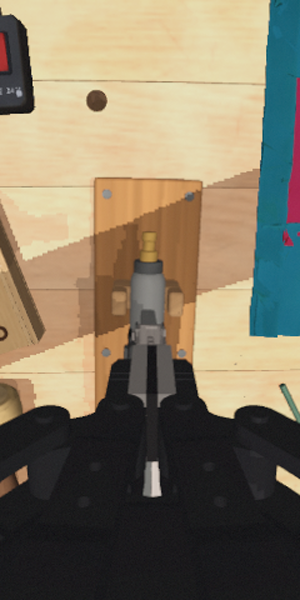

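The hand is clear, and the rail block and tip haven't moved since release (block front y≈0.0685, tip y≈-0.055). Handing in.

```bash
python3 -c "
from workcell import manip
print(manip.hand_in())"; python3 tip.py
```

```text
the job is handed in; nothing more can be done
None
the job is handed in; nothing more can be done
```

The full-length strip is loaded flat behind the front plate, and the rail is shut over it and holding by itself. I handed the job in at 24.9 s.

**Loading:** I took the 90 mm grey strip. I tilted it over the front plate, slid its tail in against the follower and swung the nose down. On the way down the upward force on the tool rose to 33 N with the strip still tilted about 7°, probably the fingertips touching the channel lips. I backed off, let go and pressed it flat with closed fingers (about 10 N). Afterwards the strip's top read level at about 147 mm all along.

**Closing the rail:** I pushed the block until the force rose to about 26 N, which I took as the stop. On backing off, the rail came back about 2–3 mm and then stayed there with zero force on the tool. Its position was the same after the hand had gone, about 0.095–0.097 m closed.

**Checks that disagreed or were not made:**
- I never felt the click clearly. The push force read about 15 N around 0.08 m closed, then about 11 N, before rising at the stop.
- The rail's return of 2–3 mm was more than the 1.5 mm expected between latch and stop.
- The camera put the plate about 5 mm nearer the follower and rail tip than the given dimensions.
- I took no final picture of the strip under the rail or of the bystanders. As far as I could tell, I touched none of them.

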